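# Null the torsion balance and park it

### The job

Weigh the clamped specimen on the torsion balance: using only its hand slide, bring the beam from its rest to level (pointer within half a division of the middle mark) and keep it there for at least six seconds without a break while it tends to fall off to either side. Then lower the beam gently back onto the rest stand on the specimen side, so that it lies there by itself, and let go of the slide. Never touch the beam or what it carries, do not let it bang onto either rest stand, and leave everything else on the table alone.

Things in the scene. Friction and masses are not known exactly. Their poses are not given: they have to be found in the camera images.
- balance: fixed torsion balance: white base plate 300 mm (x, from -160 to +140) by 500 mm (y), 20 mm thick, with a black fork carrying the beam and a track with the hand slide on the robot's side. Origin on the table, midway along the beam but 50 mm nearer the robot than it; x away from the robot, y along beam and track towards the specimen's end. Place and yaw vary
- beam: the beam: aluminium bar 400 mm long (y), 12 x 16 mm, with mast and thin pointer, turning about the balance's x at (50, 0, 190) mm: its origin. Axes as the balance's when level; tilt = turn about x, + raises the specimen's end (+y). Lies at -0.25 rad at first; stands stop it at -0.25 and +0.25. Nominal tilt acceleration = (0.045*tilt + 0.6*(drive - d0))/0.031 - 0.2*rate, rad/s2; drive, d0 in m
- sample: specimen in a round black clamp, 62 mm across, 40 mm high, fixed on the beam's +y end 200 mm from the pivot; nominally 0.35 kg, unknown within 3.5 percent. So d0, the drive value that balances the level beam, is nominally 0.07 m but lies anywhere from 0.03 to 0.11 m. Origin: its centre
- counterweight: steel cylinder 40 mm across, 36 mm high, 0.35 kg, fixed on the -y end of the beam, 200 mm from the pivot. Origin: its centre
- bob: brass disc 38 mm across, 16 mm thick, on the mast 85 mm above the pivot; nominally 0.11 kg, unknown within 20 percent. It makes the beam top-heavy (0.095 N m per rad), more than the torsion spring (0.05) makes up for: the beam falls away from level to either side, net 0.025 to 0.065 N m per rad. Moment of inertia about the pivot 0.031 kg m2. Origin: its centre
- drive (a joint): travel (m) of the hand slide along the balance's y, -0.025 to +0.165, + towards the specimen; starts at 0 (at y = -70 mm). It turns an aluminium drum on the beam's axis by 12 rad per m, which winds a soft torsion spring (0.05 N m per rad) that acts on the beam: + raises the specimen's end, - lowers it, by 0.6 N m per m. Stays where left (friction about 1.5 N)
- drive_grip (a point): grip point of the slide's upright white grip block, 24 (x) by 30 (y) by 50 mm tall: on its middle axis, 75 mm above the table (block top 95, foot 45 mm, on a black carriage 44 by 46 mm). On the balance's x = -120 mm line; axes as the balance's. Grip it from above, across x or y; the drum's front face stands 116 mm beyond it, the beam 170 mm, at 190 mm height
- pointer_tip (a point): lower end of the pointer, 125 mm below the pivot when level, in front of the scale plate on the side away from the robot; it moves 12.5 mm along y for each 0.1 rad (to + for positive tilt); the scale has marks every 20 mm, the longest one, the middle mark, straight below the pivot
- rest_sample: rest stand (loose, 0.6 kg) under the specimen's arm, 135 mm from the pivot, on the base plate under the beam, foot 60 (x) by 50 mm, 127 mm high, with a round rubber top. Origin: centre of its underside
- rest_counter: the same rest stand under the counterweight's arm, 135 mm from the pivot, on the base plate under the beam, foot 60 (x) by 50 mm, 127 mm high, with a round rubber top. Origin: centre of its underside
- mount_a: bystander: a loose specimen mount, black disc 30 mm across, 18 mm high, standing on the base plate between track and beam on the specimen side. Origin: centre of its underside
- mount_b: bystander: the same, on the counterweight side
- mouse: bystander: black computer mouse 110 by 60 by 34 mm. Origin: underside
- mount_tray: bystander: clear divided tray 160 by 110 by 35 mm. Origin: underside
- oil: bystander: small amber bottle 44 mm across, 85 mm high. Origin: underside
- slide_box: bystander: flat wooden box 100 by 180 by 35 mm. Origin: underside
- driver: bystander: small screwdriver, 160 mm, lying. Origin: underside
- pen_cup: bystander: white ceramic cup 72 mm across, 95 mm high. Origin: underside

How it is judged:
On the way, in this order (a step that is already met when the one before it is completed fails the run):
1. the beam is kept level, within 0.08 rad of the middle mark, for 6 s without a break (angle between beam's own y axis and vertical between 1.4908 and 1.6508 rad), for 6 s.
2. the beam lies on the rest stand on the specimen side (angle between beam's own y axis and vertical above 1.7808 rad and angular speed of beam below 0.05 rad/s), for 0.5 s.
At the end, for the whole second after the job is handed in: after the level hold, the beam lies at rest on the specimen-side rest stand (tilt below -0.21 rad, slower than 0.05 rad/s), the slide at rest and let go (all of step 2 and velocity of joint drive between -0.02 and 0.02 m/s); the robot touches nothing.
It fails at once if the beam or what it carries is touched by the robot (contact force between beam and the fingers above 0.3 N or contact force between beam and the arm above 0.3 N).
It fails at once if the beam bangs onto a rest stand (reaches it faster than 0.5 rad/s) (angular speed of beam above 0.5 rad/s and (angle between beam's own y axis and vertical above 1.7708 rad or angle between beam's own y axis and vertical below 1.3708 rad)).
It fails at once if something else on the table is shifted by more than 20 mm (distance of any of rest_sample, rest_counter, mount_a, mount_b, mouse, mount_tray, oil, slide_box, driver, pen_cup from where it was at the start of the episode above 0.02 m).
It also fails if it takes over 72 s, if anything falls off the work surface, if the arm or the gripper's body presses on something with over 40 N, if the wrist force passes 120 N, or if a joint passes its speed limit or range.

### The arm

A 7-joint arm with a two-finger parallel gripper is mounted at the origin on the work surface. World frame = base frame: x ahead of the robot, y to its left, z up, the work surface at z = 0. Lengths are in m, angles in rad, forces in N, time in s.
With the tool pointing down it reaches from about 0.425 to 0.95 m from the base axis. Payload 4.7 kg.
Tool frame: the origin (TCP) lies at the very end of the fingers, on their centre line; the grasp point (between the pads) lies r.grip_depth behind it (r.grip_depth is the distance from the TCP to the grasp point, in m); z points along the fingers, x is the direction in which the jaws open and shut, and the axes are right-handed (so a half turn about z gives the same grasp; the last joint's range is limited). The gripper opens to 85 mm and grips with 20 to 120 N. Pads are 22 mm wide; open, the fingers measure 114 mm over their backs; the gripper's body (76 mm by 85 mm) begins 54 mm behind the grasp point. The pads swing forward as they close: fully open they stand 13 mm farther back than shut.
Start: joints at [1.245, 0.469, -0.049, 1.532, 0.024, 1.141, -0.082], TCP at [0.197, -0.645, 0.231] pointing down, gripper open.
Joint ranges: [-2.59, 2.59], [-0.33, 1.99], [-1.39, 1.29], [0.1, 2.45], [-1.04, 4.18], [0.21, 1.99], [-2.66, 2.66]. Speed limits (rad/s): [2.57, 2.57, 3.14, 3.14, 3.14, 3.14, 3.14].

### API

Orientations are given as a unit quaternion [x, y, z, w].
In Python, from rig import r gives the robot as it stands. The module is installed in compiled form; this text tells all that it offers.
- The arm moves only by the tool drive_tool, never from a script. Its argument "deltas" is a list of rows, each an object of numbers: "wx", "wy", "wz": the turn, a rotation vector about the tool's x, y, z scaled (see below); "x", "y", "z": the shift along the tool's x, y, z scaled (see below); "fingers": the opening, from -1 (shut) to 1 (fully open). In form: [{"wx": .., "wy": .., "wz": .., "x": .., "y": .., "z": .., "fingers": ..}, ...]. A call has 1 to 8 rows; each row shifts and turns the commanded pose from where the row before left it, along the tool's axes as they then stand; what a row does not reach is not made up. The controller multiplies each number of a shift by 50 mm and each number of a turn by 6 degrees. A row lasts 1/8 s, in which the tool goes at most 62.5 mm and 10.7 degrees, less where a joint would pass 70% of its speed; a pose out of reach is approached as far as the arm can. A call with a number of a shift or a turn outside -1 to 1 is refused whole. A call with a gripper value outside its range is refused whole. The fingers move at their own pace and stop on an object; "squeeze" is the grip in N (left out, the last holds). Time passes only in rows, so rows that do not move let the fingers close. It gives the time, the measured TCP pose, the force and the opening at its end, in the units of the state.
- r.get_state(): the state, without advancing time (a new reading comes with each control period).
- r.grab_frame(name): name is "scene" or "side" or "wrist"; returns a dict with "img" (400x640x3 uint8, red, green, blue), "K" (3x3 intrinsics, pixels), "k1" (the pictures are not rectified: a ray, as slopes to the right and down, at radius r is drawn at 1 + k1 r^2 times it, then the intrinsics apply), "position" and "attitude" of the camera in the world. Camera axes: x right, y down, z forward; pixel columns grow to the right and rows downward; lengths in m; the calibration is good to about 2 mm. A picture is of the moment at which its call begins. There is no depth.
- r.close_job(): hands the job in, once; it reports no verdict.
Trained networks look in a picture, given as the dict that the camera call returned (one of the last four; its "shot" number tells which), for a name from the list of things; names that differ only in an ending like _2 or _b are one class to them, and where a whole thing is asked for, a point or a joint stands for the part that bears it (a point fixed in the world has none). Each returns a list of dicts, best first, with "score" (0 to 1); they miss things now and then, are a little off and sometimes report something else, mostly with a low value. They report only what shows in the picture. A call takes as long as a camera call.
- r.recognise(target, picture): "at" ([row, column] in pixels, amid what is visible of it).
The state is a dict: "clock": time; "joint_pos": joint angles; "qd": joint speeds; "joint_efforts": joint torques, N m; "tool_pos": TCP position; "tcp_rot": TCP orientation; "wrist_force": force on the tool from outside, world axes, zero at the start; "torque": the same for the moment, N m; "width": finger opening in m.
Only numpy, scipy, OpenCV 4.12 (cv2) and the standard library are available. Lean on these libraries where they do the work, as an engineer would, in place of code of your own. Each camera call takes 0.05 s, during which the arm holds its last target. There are 200 camera calls.

## Working session

There is one attempt and no reset: what is moved stays moved. The work goes in short steps, Python scripts to look and compute and a tool call to move; the robot and the scene stay as the last step left them, time stands still between calls to the robot, and variables do not carry over. Pictures are saved under pics/ and viewed, about 8 in all and at most 12, crops included, and the job is handed in when it is done.

Besides the shell and the picture viewer there is one more tool, called after "Call:" as a command line: name --argument value ..., lists and objects as JSON in quotes. drive_tool: Moves the arm, as the interface text tells. Its arguments: {"type":"object","properties":{"deltas":{"type":"array"},"squeeze":{"type":"number"}},"required":["deltas"]}

```bash
mkdir -p pics; cat > h.py <<'E'
import numpy as np, cv2
from scipy.spatial.transform import Rotation as R
from rig import r
def att(f):
    a=np.array(f["attitude"]); return R.from_quat(a) if a.size==4 else R.from_matrix(a)
def ray(f,rc):
    K=np.array(f["K"]); v=np.array([(rc[1]-K[0,2])/K[0,0],(rc[0]-K[1,2])/K[1,1]])
    u=v.copy()
    for _ in range(20): u=v/(1+f["k1"]*(u@u))
    return np.array(f["position"]), att(f).apply([u[0],u[1],1.])
def proj(f,p):
    c=att(f).inv().apply(np.array(p)-np.array(f["position"])); u=c[:2]/c[2]; u=u*(1+f["k1"]*(u@u))
    K=np.array(f["K"]); return np.array([u[1]*K[1,1]+K[1,2],u[0]*K[0,0]+K[0,2]])
def onz(f,rc,z):
    o,d=ray(f,rc); return o+d*(z-o[2])/d[2]
def tri(obs):
    A=np.zeros((3,3));b=np.zeros(3)
    for f,rc in obs:
        o,d=ray(f,rc); d=d/np.linalg.norm(d); P=np.eye(3)-np.outer(d,d); A+=P;b+=P@o
    p=np.linalg.solve(A,b)
    return p,[np.round(proj(f,p)-rc,1) for f,rc in obs]
def save(f,n): cv2.imwrite(f"pics/{n}.png",f["img"][:,:,::-1])
E
cat > a.py <<'E'
from h import *
F={}
for n in ["scene","side","wrist"]:
    f=r.grab_frame(n); F[n]=f; save(f,n+"0"); print(n,np.round(f["position"],3),np.round(f["attitude"],3).tolist(),f["K"][0][0],f["k1"])
    for t in ["drive_grip","sample","counterweight","bob","pointer_tip","rest_sample","mount_a","balance"]:
        print(t,[(np.round(d["at"],1).tolist(),round(d["score"],2)) for d in r.recognise(t,f)[:3]])
print(r.get_state(), r.grip_depth)
cv2.imwrite("pics/both.png",np.vstack([F["scene"]["img"],F["side"]["img"]])[:,:,::-1])
E
python3 a.py
```

```text
scene [1.531 0.717 1.113] [0.392, 0.802, -0.401, -0.207] 404.9700548740475 -0.04195263726387252
drive_grip [([218.3, 338.0], 0.58), ([191.6, 225.8], 0.56)]
sample [([259.0, 352.2], 0.66)]
counterweight [([182.7, 280.6], 0.43)]
bob [([202.4, 319.1], 0.58)]
pointer_tip [([225.0, 322.3], 0.88)]
rest_sample [([267.1, 339.1], 0.7)]
mount_a []
balance [([249.3, 326.6], 0.94)]
side [-0.32  -1.069  0.918] [0.819, -0.273, 0.169, -0.475] 505.4332044642486 -0.08942513653894353
drive_grip [([230.1, 304.1], 0.6)]
sample [([164.3, 316.2], 0.67)]
counterweight []
bob []
pointer_tip [([164.5, 313.4], 0.43), ([162.7, 317.5], 0.34)]
rest_sample [([192.5, 326.1], 0.87)]
mount_a [([203.2, 310.9], 0.57)]
balance [([229.9, 326.4], 0.84)]
wrist [ 0.277 -0.621  0.373] [0.793, -0.586, -0.097, 0.132] 307.8831714895228 -0.00649008210430121
drive_grip []
sample []
counterweight []
bob []
pointer_tip []
rest_sample []
mount_a []
balance []
{'clock': 1.35, 'joint_pos': array([ 1.24510816,  0.46859711, -0.04859187,  1.53247708,  0.02410777,
        1.140988  , -0.08230816]), 'qd': array([-0.00010108, -0.0001741 , -0.00130118, -0.00146414, -0.00148454,
       -0.00049748,  0.00025501]), 'joint_efforts': array([-3.56565588e-04, -5.10165095e+01, -4.64193884e-02, -2.38009608e+01,
        1.10644414e-02,  9.43163941e-04,  1.19283604e-05]), 'tool_pos': array([ 0.19745154, -0.64550926,  0.23134651]), 'tcp_rot': array([ 8.03880496e-01, -5.94790841e-01,  5.55946250e-05,  2.08876279e-05]), 'wrist_force': array([ 0.7661761 ,  0.99124648, -0.31258779]), 'torque': array([0.03880389, 0.01477705, 0.01985559]), 'width': 0.08556238997679505} 0.0187
```

```bash
python3 -c "
import cv2,numpy as np
a=cv2.imread('pics/scene0.png');b=cv2.imread('pics/side0.png')
A=cv2.resize(a[130:330,180:440],None,fx=1.5,fy=1.5);B=cv2.resize(b[100:300,180:440],None,fx=1.5,fy=1.5)
cv2.imwrite('pics/two.png',np.hstack([A,B]))
A=cv2.resize(a[130:330,180:440],None,fx=3,fy=3,interpolation=cv2.INTER_CUBIC)
cv2.imwrite('pics/sc.png',A)
B=cv2.resize(b[100:300,180:440],None,fx=3,fy=3,interpolation=cv2.INTER_CUBIC)
cv2.imwrite('pics/si.png',B)"
```

```text
(no output)
```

View pics/sc.png

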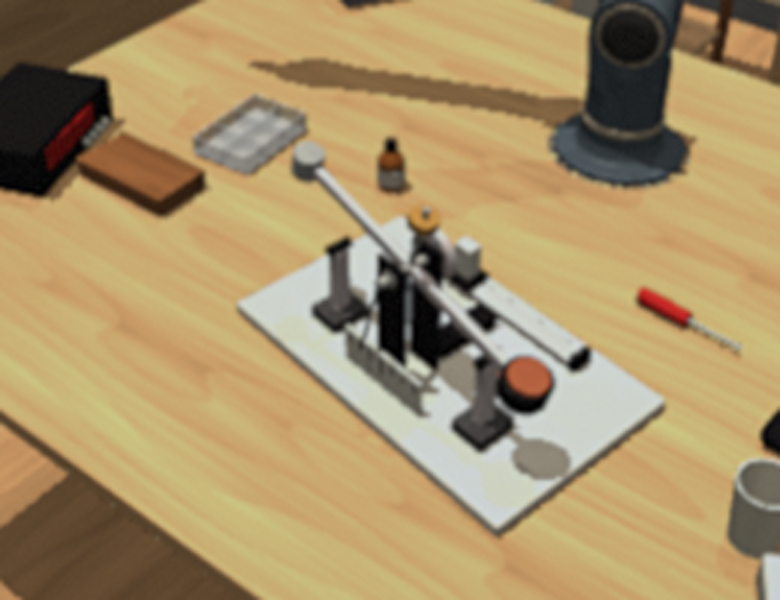

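View pics/si.png

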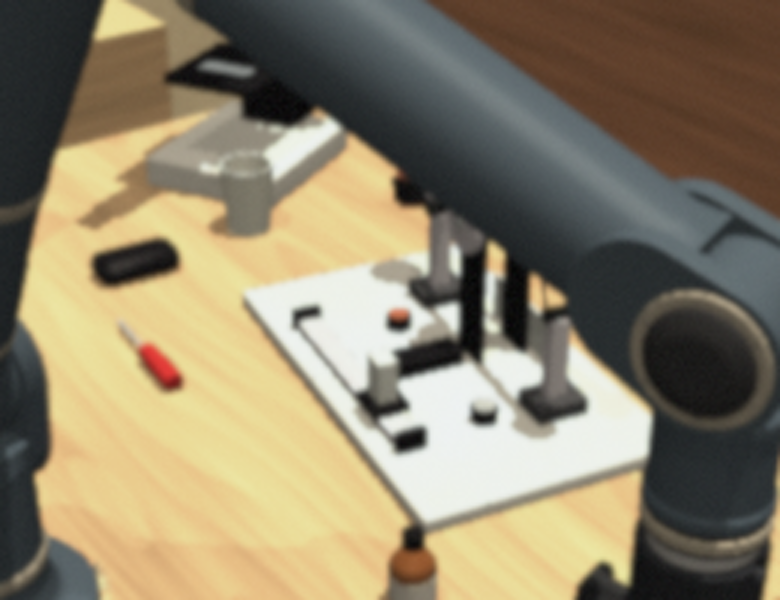

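```bash
cat > b.py <<'E'
from h import *
from scipy.optimize import least_squares
sc=dict(r.grab_frame("scene"));si=dict(r.grab_frame("side"))
S=lambda x,y:(130+y/3,180+x/3); T=lambda x,y:(100+y/3,180+x/3)
obs=[(sc,S(238,303),(.14,-.25,.02)),(sc,S(498,526),(.14,.25,.02)),(sc,S(664,402),(-.16,.25,.02)),
(si,T(247,296),(-.16,.25,.02)),(si,T(427,519),(-.16,-.25,.02)),
(sc,S(467,262),(-.12,-.07,.07)),(si,T(384,380),(-.12,-.07,.07)),(sc,S(425,221),(.05,.021,.272))]
def w(p,l): return np.array([p[0]+l[0]*np.cos(p[2])-l[1]*np.sin(p[2]),p[1]+l[0]*np.sin(p[2])+l[1]*np.cos(p[2]),l[2]])
res=lambda p:np.concatenate([proj(f,w(p,l))-rc for f,rc,l in obs])
s=least_squares(res,[.65,0,0],loss="soft_l1")
print(np.round(s.x,4));print(np.round(res(s.x).reshape(-1,2),1).tolist())
p,e=tri([(sc,S(467,238)),(si,T(383,357))]);print("grip top",np.round(p,4),e, "expect",w(s.x,(-.12,-.07,.095)))
np.save("pose.npy",s.x)
g=w(s.x,(-.12,-.07,.075));print("grip",g,np.hypot(*g[:2]))
print("local dirs: y axis",np.cos(s.x[2]),np.sin(s.x[2]))
q=R.from_quat(r.get_state()["tcp_rot"]);print(np.round(q.as_matrix(),3))
E
python3 b.py
```

```text
[ 0.5933  0.0658 -0.1775]
[[0.1, -2.3], [0.8, -0.3], [-1.3, 0.4], [-2.0, -2.9], [-0.0, -0.5], [-1.4, -1.1], [-1.8, -0.7], [0.0, -1.3]]
grip top [0.4569 0.0137 0.0972] [array([ 0.2, -0.8]), array([-0.3, -1. ])] expect [0.462829   0.01806888 0.095     ]
grip [0.462829   0.01806888 0.075     ] 0.4631815698721716
local dirs: y axis 0.9842913458319932 -0.17655182389384594
[[ 0.293 -0.956  0.   ]
 [-0.956 -0.293 -0.   ]
 [ 0.    -0.    -1.   ]]
```

Call:
drive_tool --deltas '[{"x": -0.8,"y": -0.77,"fingers": 1},{"x": -0.8,"y": -0.77,"fingers": 1},{"x": -0.8,"y": -0.77,"fingers": 1},{"x": -0.8,"y": -0.77,"fingers": 1},{"x": -0.8,"y": -0.77,"fingers": 1},{"x": -0.8,"y": -0.77,"fingers": 1},{"x": -0.8,"y": -0.77,"fingers": 1},{"x": -0.8,"y": -0.77,"fingers": 1}]'

```text
validation failed for argument at $.de...
```

Call:
drive_tool --deltas '[{"x": -0.94,"y": -0.55,"fingers": 1},{"x": -0.94,"y": -0.55,"fingers": 1},{"x": -0.94,"y": -0.55,"fingers": 1},{"x": -0.94,"y": -0.55,"fingers": 1},{"x": -0.94,"y": -0.55,"fingers": 1},{"wz": -1,"fingers": 1},{"wz": -1,"fingers": 1},{"wz": -1,"fingers": 1}]'

```text
validation failed for argument at $.de...
```

Call:
drive_tool --deltas '[{"wz": -0.94,"fingers": 1},{"wz": -0.94,"fingers": 1},{"wz": -0.94,"fingers": 1},{"wz": -0.94,"fingers": 1},{"wz": -0.94,"fingers": 1},{"wz": -0.94,"fingers": 1},{"wz": -0.94,"fingers": 1},{"wz": -0.9,"fingers": 1}]'

```text
validation failed for argument at $.de...
```

Call:
drive_tool --deltas '[{"wx": 0,"wy": 0,"wz": 0,"x": -0.8,"y": -0.77,"z": 0,"fingers": 1},{"wx": 0,"wy": 0,"wz": 0,"x": -0.8,"y": -0.77,"z": 0,"fingers": 1},{"wx": 0,"wy": 0,"wz": 0,"x": -0.8,"y": -0.77,"z": 0,"fingers": 1},{"wx": 0,"wy": 0,"wz": 0,"x": -0.8,"y": -0.77,"z": 0,"fingers": 1},{"wx": 0,"wy": 0,"wz": 0,"x": -0.8,"y": -0.77,"z": 0,"fingers": 1},{"wx": 0,"wy": 0,"wz": 0,"x": -0.8,"y": -0.77,"z": 0,"fingers": 1},{"wx": 0,"wy": 0,"wz": 0,"x": -0.8,"y": -0.77,"z": 0,"fingers": 1},{"wx": 0,"wy": 0,"wz": 0,"x": -0.8,"y": -0.77,"z": 0,"fingers": 1}]'

```text
clock: 2.45
tool_pos: [0.3991, -0.2479, 0.2317]
tcp_rot: [0.804, -0.595, 0.001, 0.0]
wrist_force: [0.6, 0.3, 0.4]
width: 0.0854
```

Call:
drive_tool --deltas '[{"wx": 0,"wy": 0,"wz": 0,"x": -0.94,"y": -0.54,"z": 0,"fingers": 1},{"wx": 0,"wy": 0,"wz": 0,"x": -0.94,"y": -0.54,"z": 0,"fingers": 1},{"wx": 0,"wy": 0,"wz": 0,"x": -0.94,"y": -0.54,"z": 0,"fingers": 1},{"wx": 0,"wy": 0,"wz": 0,"x": -0.94,"y": -0.54,"z": 0,"fingers": 1},{"wx": 0,"wy": 0,"wz": 0,"x": -0.94,"y": -0.54,"z": 0,"fingers": 1},{"wx": 0,"wy": 0,"wz": -1,"x": 0,"y": 0,"z": 0,"fingers": 1},{"wx": 0,"wy": 0,"wz": -1,"x": 0,"y": 0,"z": 0,"fingers": 1},{"wx": 0,"wy": 0,"wz": -1,"x": 0,"y": 0,"z": 0,"fingers": 1}]'

```text
clock: 3.45
tool_pos: [0.4588, 0.015, 0.2315]
tcp_rot: [0.888, -0.46, 0.0, -0.0]
wrist_force: [0.1, 0.5, -0.3]
width: 0.0854
```

Call:
drive_tool --deltas '[{"wx": 0,"wy": 0,"wz": -0.94,"x": 0,"y": 0,"z": 0,"fingers": 1},{"wx": 0,"wy": 0,"wz": -0.94,"x": 0,"y": 0,"z": 0,"fingers": 1},{"wx": 0,"wy": 0,"wz": -0.94,"x": 0,"y": 0,"z": 0,"fingers": 1},{"wx": 0,"wy": 0,"wz": -0.94,"x": 0,"y": 0,"z": 0,"fingers": 1},{"wx": 0,"wy": 0,"wz": -0.94,"x": 0,"y": 0,"z": 0,"fingers": 1},{"wx": 0,"wy": 0,"wz": -0.94,"x": 0,"y": 0,"z": 0,"fingers": 1},{"wx": 0,"wy": 0,"wz": -0.94,"x": 0,"y": 0,"z": 0,"fingers": 1},{"wx": 0,"wy": 0,"wz": -0.88,"x": 0,"y": 0,"z": 0,"fingers": 1}]'

```text
clock: 4.45
tool_pos: [0.4588, 0.0148, 0.2315]
tcp_rot: [0.996, -0.088, 0.0, 0.0]
wrist_force: [-0.2, -0.2, -0.7]
width: 0.0851
```

```bash
cat > c.py <<'E'
from h import *
f=r.grab_frame("wrist"); save(f,"w1"); s=r.get_state()
print(s["clock"],s["tool_pos"],R.from_quat(s["tcp_rot"]).as_matrix().round(3).tolist(),s["joint_pos"].round(2))
for t in ["drive_grip"]:
    for d in r.recognise(t,f)[:3]: print(t,d["at"],d["score"],onz(f,d["at"],.075))
from b import *
E
sed -i 's/^from b import.*//' c.py
cat >> c.py <<'E'
p=np.load("pose.npy")
def w(p,l): return np.array([p[0]+l[0]*np.cos(p[2])-l[1]*np.sin(p[2]),p[1]+l[0]*np.sin(p[2])+l[1]*np.cos(p[2]),l[2]])
im=f["img"].copy()
for a in (-.012,.012):
    for b in (-.015,.015):
        q=proj(f,w(p,(-.12+a,-.07+b,.095))); cv2.circle(im,(int(round(q[1])),int(round(q[0]))),2,(255,0,0),-1)
cv2.imwrite("pics/w1b.png",im[:,:,::-1])
g=r.grab_frame("side"); save(g,"side1"); g=r.grab_frame("scene"); save(g,"scene1")
E
python3 c.py
```

```text
4.5 [0.45878455 0.01476519 0.23145605] [[0.985, -0.173, 0.0], [-0.173, -0.985, -0.0], [0.0, 0.0, -1.0]] [ 0.46  0.17 -0.64  1.99  0.12  1.02 -0.41]
drive_grip [170.2, 314.3] 0.7 [0.45817744 0.0270768  0.075     ]
```

View pics/w1b.png

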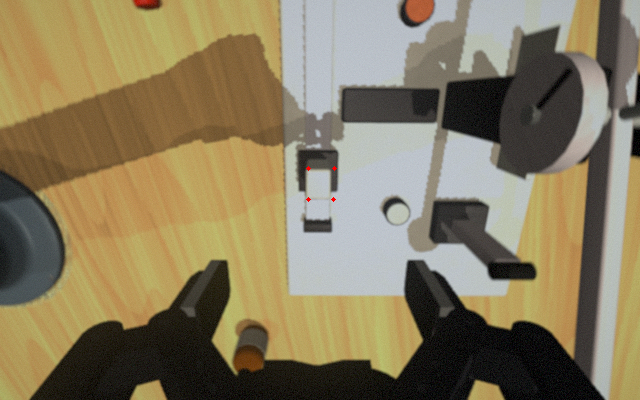

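Call:
drive_tool --deltas '[{"wx": 0,"wy": 0,"wz": 0.03,"x": 0.03,"y": -0.06,"z": 0.5,"fingers": 1},{"wx": 0,"wy": 0,"wz": 0,"x": 0,"y": 0,"z": 0.5,"fingers": 1},{"wx": 0,"wy": 0,"wz": 0,"x": 0,"y": 0,"z": 0.5,"fingers": 1},{"wx": 0,"wy": 0,"wz": 0,"x": 0,"y": 0,"z": 0.5,"fingers": 1},{"wx": 0,"wy": 0,"wz": 0,"x": 0,"y": 0,"z": 0.5,"fingers": 1},{"wx": 0,"wy": 0,"wz": 0,"x": 0,"y": 0,"z": 0.5,"fingers": 1},{"wx": 0,"wy": 0,"wz": 0,"x": 0,"y": 0,"z": 0.4,"fingers": 1},{"wx": 0,"wy": 0,"wz": 0,"x": 0,"y": 0,"z": 0,"fingers": 1}]'

```text
clock: 5.65
tool_pos: [0.4598, 0.0174, 0.0603]
tcp_rot: [0.996, -0.091, -0.001, 0.0]
wrist_force: [0.3, 0.1, 0.5]
width: 0.0853
```

Call:
drive_tool --deltas '[{"wx": 0,"wy": 0,"wz": 0,"x": 0,"y": 0,"z": 0,"fingers": -0.6},{"wx": 0,"wy": 0,"wz": 0,"x": 0,"y": 0,"z": 0,"fingers": -1},{"wx": 0,"wy": 0,"wz": 0,"x": 0,"y": 0,"z": 0,"fingers": -1},{"wx": 0,"wy": 0,"wz": 0,"x": 0,"y": 0,"z": 0,"fingers": -1},{"wx": 0,"wy": 0,"wz": 0,"x": 0,"y": 0,"z": 0,"fingers": -1},{"wx": 0,"wy": 0,"wz": 0,"x": 0,"y": 0,"z": 0,"fingers": -1}]' --squeeze 40

```text
clock: 6.4
tool_pos: [0.4605, 0.0175, 0.062]
tcp_rot: [0.996, -0.091, -0.0, 0.0]
wrist_force: [-3.4, 0.2, 6.1]
width: 0.0235
```

```bash
cat > m.py <<'E'
from h import *
from scipy.optimize import minimize_scalar
P=np.load("pose.npy")
def w(l,p=P): return np.array([p[0]+l[0]*np.cos(p[2])-l[1]*np.sin(p[2]),p[1]+l[0]*np.sin(p[2])+l[1]*np.cos(p[2]),l[2]])
def pt(th,y,h): c,s=np.cos(th),np.sin(th); return w((.05,y*c-h*s,.19+y*s+h*c))
def blob(f,lo,hi,rect):
    r0,r1,c0,c1=rect; hsv=cv2.cvtColor(f["img"],cv2.COLOR_RGB2HSV)[r0:r1,c0:c1]
    m=cv2.inRange(hsv,np.array(lo),np.array(hi)); n,lab,st,ce=cv2.connectedComponentsWithStats(m)
    if n<2: return None
    i=1+np.argmax(st[1:,4]); return np.array([ce[i][1]+r0,ce[i][0]+c0]),st[i,4]
def org(f): return blob(f,(3,110,40),(13,255,255),(170,290,320,400))
def brass(f): return blob(f,(14,150,60),(25,255,255),(180,225,290,350))
E
cat > d.py <<'E'
from m import *
f=r.grab_frame("scene"); save(f,"scene2"); s=r.get_state()
print(s["clock"],s["tool_pos"],s["width"],s["wrist_force"])
print("orange",org(f),"model",proj(f,pt(-.25,.2,.02)),"at0",proj(f,pt(0,.2,.02)))
print("brass",brass(f),"model",proj(f,pt(-.25,0,.093)),"at0",proj(f,pt(0,0,.093)))
hsv=cv2.cvtColor(f["img"],cv2.COLOR_RGB2HSV)
print("hsv o",hsv[258,355],"b",hsv[202,321],hsv[205,321],"table",hsv[300,250])
cv2.imwrite("pics/z.png",cv2.resize(f["img"][130:300,240:400,::-1],None,fx=3.5,fy=3.5,interpolation=cv2.INTER_CUBIC))
E
python3 d.py
```

```text
6.45 [0.46047441 0.01748981 0.06197072] 0.023343879092444043 [-3.20157143  0.48654253  6.23442676]
orange (array([255.80239521, 355.56287425]), np.int32(167)) model [255.1522753 356.1263422] at0 [244.28502934 357.59848021]
brass (array([203.32, 320.66]), np.int32(50)) model [202.0554231 320.8421803] at0 [198.3009459  316.27097021]
hsv o [  9 164 184] b [ 17 133 128] [ 17 160 186] table [ 23 102 208]
```

View pics/z.png

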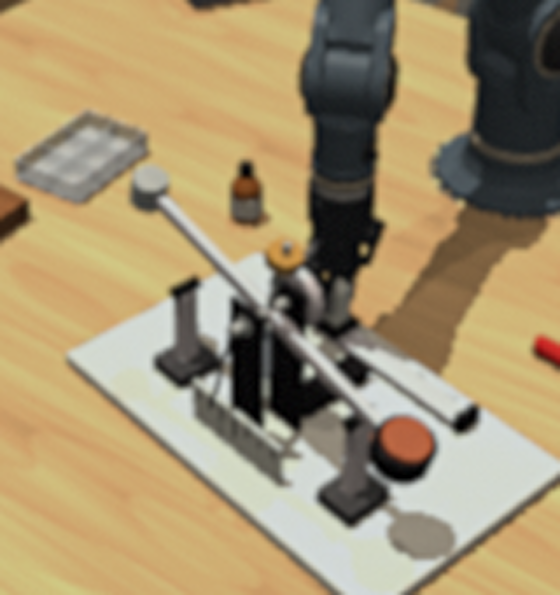

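```bash
cat > step.py <<'E'
import sys,json,os
from m import *
from scipy.optimize import least_squares
from scipy.linalg import expm, solve_discrete_are
from scipy.integrate import odeint
ref=float(sys.argv[1]) if len(sys.argv)>1 else 0.
B=np.array([.46047,.01749]); Y=np.array([.1766,.9843]); T,H=.375,.10; I=.031
L=json.load(open("log.json")) if os.path.exists("log.json") else {"m":[],"bp":[[6.45,0.]],"off":[0.65,-.56]}
def ang(f):
    o,n=org(f); o=o-L["off"]
    return float(minimize_scalar(lambda t:((proj(f,pt(t,.2,.02))-o)**2).sum(),bounds=(-.4,.4),method="bounded").x),int(n)
s=r.get_state(); d=float((s["tool_pos"][:2]-B)@Y); t0=float(s["clock"])
L["bp"]+=[[t0,d],[t0+H,d]]
for i in range(2):
    t=float(r.get_state()["clock"]); f=r.grab_frame("scene"); a,n=ang(f); L["m"].append([t,a]); print("t %.2f th %.4f n %d"%(t,a,n),end=" | ")
print("d %.4f F %s"%(d,np.round(s["wrist_force"],1)))
json.dump(L,open("log.json","w"))
bp=np.array(L["bp"]); M=np.array(L["m"])
# start of the free motion: last sample still resting
up=np.where(M[:,1]>-.235)[0]
if len(up)>=1:
    i0=max(up[0]-1,0); W=M[max(i0,len(M)-int(sys.argv[2]) if len(sys.argv)>2 else len(M)-24):]
    def sim(p,ts):
        f=lambda x,t:[x[1],(p[3]*x[0]+.6*(np.interp(t,bp[:,0],bp[:,1])-p[2]))/I-.2*x[1]]
        return odeint(f,p[:2],ts,hmax=.03)
    dl=np.interp(M[i0,0],bp[:,0],bp[:,1])-.019
    res=lambda p:np.r_[(sim(p,W[:,0])[:,0]-W[:,1])/.003,(p[3]-.045)/.01,(p[2]-dl)/.008]
    q=least_squares(res,[W[0,1],0,dl,.045],x_scale=[.1,.1,.01,.01]); p=q.x
    te=float(r.get_state()["clock"]); x=sim(p,np.r_[W[0,0],te])[-1]
    A=np.array([[0,1,0,0],[p[3]/I,-.2,.6/I,0],[0,0,0,1/T],[0,0,0,0]])
    A2=A.copy();A2[2,3]=0; E=expm(A2*H)@expm(A*T); E=E[:3]
    F_,G=E[:,:3],E[:,3:]
    Q=np.diag([1/.04**2,1/.06**2,0]);Rr=np.array([[1/.012**2]])
    S=solve_discrete_are(F_,G,Q,Rr); K=np.linalg.solve(Rr+G.T@S@G,G.T@S@F_)
    e=np.array([x[0]-ref,x[1],d-p[2]+p[3]*ref/.6]); 
    print("d0 %.4f k %.4f th %.4f om %.4f rms %.4f"%(p[2],p[3],*x,np.std(q.fun[:-2])*.003))
    pred=[];y=e.copy()
    for j in range(6):
        u=np.clip(-K@y,-.03,.03); 
        if j==0: u0=u[0]
        y=F_@y+G@u; pred.append((round(float(u[0])*1000,1),round(y[0]+ref,3),round(y[1],3)))
    print("next (mm,th,om)",pred); print(">>> y per row x3: %.3f"%(-u0/.05/3))
E
rm -f log.json; python3 step.py
```

```text
t 6.45 th -0.2500 n 167 | t 6.50 th -0.2500 n 167 | d 0.0000 F [-3.2  0.5  6.2]
```

Call:
drive_tool --deltas '[{"wx": 0,"wy": 0,"wz": 0,"x": 0,"y": -0.2,"z": 0,"fingers": -1},{"wx": 0,"wy": 0,"wz": 0,"x": 0,"y": -0.2,"z": 0,"fingers": -1},{"wx": 0,"wy": 0,"wz": 0,"x": 0,"y": -0.2,"z": 0,"fingers": -1},{"wx": 0,"wy": 0,"wz": 0,"x": 0,"y": -0.2,"z": 0,"fingers": -1}]'

```text
clock: 7.05
tool_pos: [0.4679, 0.0567, 0.062]
tcp_rot: [0.996, -0.091, -0.0, 0.001]
wrist_force: [-2.7, -0.9, 6.1]
width: 0.0235
```

```bash
python3 step.py
```

```text
t 7.05 th -0.2482 n 167 | t 7.10 th -0.2500 n 167 | d 0.0399 F [-2.7 -0.9  6.1]
```

Call:
drive_tool --deltas '[{"wx": 0,"wy": 0,"wz": 0,"x": 0,"y": -0.05,"z": 0,"fingers": -1},{"wx": 0,"wy": 0,"wz": 0,"x": 0,"y": -0.05,"z": 0,"fingers": -1},{"wx": 0,"wy": 0,"wz": 0,"x": 0,"y": 0,"z": 0,"fingers": -1}]'

```text
clock: 7.52
tool_pos: [0.4688, 0.0615, 0.0619]
tcp_rot: [0.996, -0.091, 0.0, 0.0]
wrist_force: [-3.7, -0.7, 8.2]
width: 0.0237
```

```bash
python3 step.py
```

```text
t 7.53 th -0.2492 n 168 | t 7.58 th -0.2492 n 168 | d 0.0448 F [-3.7 -0.7  8.2]
```

Call:
drive_tool --deltas '[{"wx": 0,"wy": 0,"wz": 0,"x": 0,"y": -0.05,"z": 0,"fingers": -1},{"wx": 0,"wy": 0,"wz": 0,"x": 0,"y": -0.05,"z": 0,"fingers": -1},{"wx": 0,"wy": 0,"wz": 0,"x": 0,"y": 0,"z": 0,"fingers": -1}]'

```text
clock: 8.0
tool_pos: [0.4697, 0.0664, 0.062]
tcp_rot: [0.996, -0.091, 0.0, 0.0]
wrist_force: [-2.5, 0.6, 6.7]
width: 0.0233
```

```bash
python3 step.py
```

```text
t 8.00 th -0.2492 n 168 | t 8.05 th -0.2492 n 168 | d 0.0498 F [-2.5  0.6  6.7]
```

Call:
drive_tool --deltas '[{"wx": 0,"wy": 0,"wz": 0,"x": 0,"y": -0.05,"z": 0,"fingers": -1},{"wx": 0,"wy": 0,"wz": 0,"x": 0,"y": -0.05,"z": 0,"fingers": -1},{"wx": 0,"wy": 0,"wz": 0,"x": 0,"y": 0,"z": 0,"fingers": -1}]'

```text
clock: 8.48
tool_pos: [0.4706, 0.0713, 0.0619]
tcp_rot: [0.996, -0.091, 0.0, 0.0]
wrist_force: [-2.2, -0.3, 6.5]
width: 0.0236
```

```bash
python3 step.py
```

```text
t 8.47 th -0.2492 n 168 | t 8.53 th -0.2492 n 168 | d 0.0547 F [-2.2 -0.3  6.5]
```

Call:
drive_tool --deltas '[{"wx": 0,"wy": 0,"wz": 0,"x": 0,"y": -0.05,"z": 0,"fingers": -1},{"wx": 0,"wy": 0,"wz": 0,"x": 0,"y": -0.05,"z": 0,"fingers": -1},{"wx": 0,"wy": 0,"wz": 0,"x": 0,"y": 0,"z": 0,"fingers": -1}]'

```text
clock: 8.95
tool_pos: [0.4716, 0.0762, 0.062]
tcp_rot: [0.996, -0.091, 0.0, 0.0]
wrist_force: [-1.9, -0.1, 7.5]
width: 0.0235
```

```bash
python3 step.py
```

```text
t 8.95 th -0.2492 n 168 | t 9.00 th -0.2492 n 168 | d 0.0598 F [-1.9 -0.1  7.5]
```

Call:
drive_tool --deltas '[{"wx": 0,"wy": 0,"wz": 0,"x": 0,"y": -0.05,"z": 0,"fingers": -1},{"wx": 0,"wy": 0,"wz": 0,"x": 0,"y": -0.05,"z": 0,"fingers": -1},{"wx": 0,"wy": 0,"wz": 0,"x": 0,"y": 0,"z": 0,"fingers": -1}]'

```text
clock: 9.43
tool_pos: [0.4725, 0.0811, 0.062]
tcp_rot: [0.996, -0.091, 0.0, 0.0]
wrist_force: [-2.2, -0.1, 7.1]
width: 0.0239
```

```bash
python3 step.py
```

```text
t 9.43 th -0.2492 n 168 | t 9.47 th -0.2492 n 168 | d 0.0648 F [-2.2 -0.1  7.1]
```

Call:
drive_tool --deltas '[{"wx": 0,"wy": 0,"wz": 0,"x": 0,"y": -0.05,"z": 0,"fingers": -1},{"wx": 0,"wy": 0,"wz": 0,"x": 0,"y": -0.05,"z": 0,"fingers": -1},{"wx": 0,"wy": 0,"wz": 0,"x": 0,"y": 0,"z": 0,"fingers": -1}]'

```text
clock: 9.9
tool_pos: [0.4735, 0.086, 0.062]
tcp_rot: [0.996, -0.091, 0.0, 0.0]
wrist_force: [-2.9, -0.6, 7.5]
width: 0.0235
```

```bash
python3 step.py
```

```text
t 9.90 th -0.2492 n 168 | t 9.95 th -0.2492 n 168 | d 0.0698 F [-2.9 -0.6  7.5]
```

Call:
drive_tool --deltas '[{"wx": 0,"wy": 0,"wz": 0,"x": 0,"y": -0.05,"z": 0,"fingers": -1},{"wx": 0,"wy": 0,"wz": 0,"x": 0,"y": -0.05,"z": 0,"fingers": -1},{"wx": 0,"wy": 0,"wz": 0,"x": 0,"y": 0,"z": 0,"fingers": -1}]'

```text
clock: 10.38
tool_pos: [0.4744, 0.0909, 0.062]
tcp_rot: [0.996, -0.091, 0.0, 0.0]
wrist_force: [-2.6, 0.3, 6.5]
width: 0.0238
```

```bash
python3 step.py; python3 -c "
from h import *
f=r.grab_frame('scene'); cv2.imwrite('pics/z2.png',cv2.resize(f['img'][180:290,270:400,::-1],None,fx=5,fy=5,interpolation=cv2.INTER_CUBIC))"
```

```text
t 10.38 th -0.2492 n 168 | t 10.43 th -0.2492 n 168 | d 0.0748 F [-2.6  0.3  6.5]
```

View pics/z2.png

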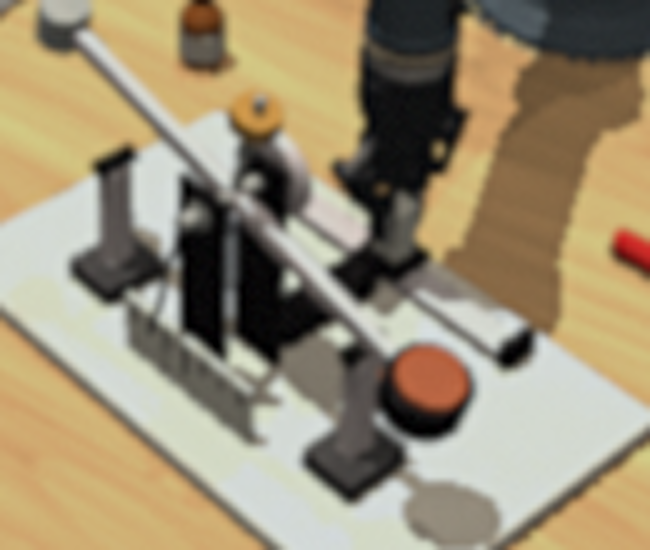

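Call:
drive_tool --deltas '[{"wx": 0,"wy": 0,"wz": 0,"x": 0,"y": -0.05,"z": 0,"fingers": -1},{"wx": 0,"wy": 0,"wz": 0,"x": 0,"y": -0.05,"z": 0,"fingers": -1},{"wx": 0,"wy": 0,"wz": 0,"x": 0,"y": 0,"z": 0,"fingers": -1}]'

```text
clock: 10.9
tool_pos: [0.4753, 0.0958, 0.062]
tcp_rot: [0.996, -0.091, 0.0, 0.0]
wrist_force: [-2.9, -0.4, 7.6]
width: 0.0235
```

```bash
python3 step.py
```

```text
t 10.90 th -0.2492 n 168 | t 10.95 th -0.2482 n 167 | d 0.0797 F [-2.9 -0.4  7.6]
```

Call:
drive_tool --deltas '[{"wx": 0,"wy": 0,"wz": 0,"x": 0,"y": -0.05,"z": 0,"fingers": -1},{"wx": 0,"wy": 0,"wz": 0,"x": 0,"y": -0.05,"z": 0,"fingers": -1},{"wx": 0,"wy": 0,"wz": 0,"x": 0,"y": 0,"z": 0,"fingers": -1}]'

```text
clock: 11.38
tool_pos: [0.4762, 0.1007, 0.062]
tcp_rot: [0.996, -0.091, 0.0, 0.0]
wrist_force: [-2.3, -0.9, 7.1]
width: 0.0239
```

```bash
python3 step.py
```

```text
t 11.38 th -0.2492 n 168 | t 11.43 th -0.2492 n 168 | d 0.0847 F [-2.3 -0.9  7.1]
```

Call:
drive_tool --deltas '[{"wx": 0,"wy": 0,"wz": 0,"x": 0,"y": -0.05,"z": 0,"fingers": -1},{"wx": 0,"wy": 0,"wz": 0,"x": 0,"y": -0.05,"z": 0,"fingers": -1},{"wx": 0,"wy": 0,"wz": 0,"x": 0,"y": 0,"z": 0,"fingers": -1}]'

```text
clock: 11.85
tool_pos: [0.4772, 0.1056, 0.062]
tcp_rot: [0.996, -0.091, 0.0, 0.0]
wrist_force: [-2.4, -1.4, 6.3]
width: 0.0234
```

```bash
python3 step.py
```

```text
t 11.85 th -0.2492 n 168 | t 11.90 th -0.2492 n 168 | d 0.0897 F [-2.4 -1.4  6.3]
```

Call:
drive_tool --deltas '[{"wx": 0,"wy": 0,"wz": 0,"x": 0,"y": -0.05,"z": 0,"fingers": -1},{"wx": 0,"wy": 0,"wz": 0,"x": 0,"y": -0.05,"z": 0,"fingers": -1},{"wx": 0,"wy": 0,"wz": 0,"x": 0,"y": 0,"z": 0,"fingers": -1}]'

```text
clock: 12.32
tool_pos: [0.4781, 0.1105, 0.062]
tcp_rot: [0.996, -0.091, 0.0, 0.0]
wrist_force: [-2.9, 0.2, 6.7]
width: 0.0235
```

```bash
python3 step.py
```

```text
t 12.32 th -0.2482 n 169 | t 12.38 th -0.2482 n 169 | d 0.0947 F [-2.9  0.2  6.7]
```

Call:
drive_tool --deltas '[{"wx": 0,"wy": 0,"wz": 0,"x": 0,"y": -0.05,"z": 0,"fingers": -1},{"wx": 0,"wy": 0,"wz": 0,"x": 0,"y": -0.05,"z": 0,"fingers": -1},{"wx": 0,"wy": 0,"wz": 0,"x": 0,"y": 0,"z": 0,"fingers": -1}]'

```text
clock: 12.8
tool_pos: [0.479, 0.1155, 0.062]
tcp_rot: [0.996, -0.091, 0.0, 0.0]
wrist_force: [-2.1, -0.5, 5.6]
width: 0.0233
```

```bash
python3 step.py
```

```text
t 12.80 th -0.2482 n 169 | t 12.85 th -0.2482 n 169 | d 0.0997 F [-2.1 -0.5  5.6]
```

Call:
drive_tool --deltas '[{"wx": 0,"wy": 0,"wz": 0,"x": 0,"y": -0.05,"z": 0,"fingers": -1},{"wx": 0,"wy": 0,"wz": 0,"x": 0,"y": -0.05,"z": 0,"fingers": -1},{"wx": 0,"wy": 0,"wz": 0,"x": 0,"y": 0,"z": 0,"fingers": -1}]'

```text
clock: 13.28
tool_pos: [0.4799, 0.1203, 0.062]
tcp_rot: [0.996, -0.091, 0.0, 0.0]
wrist_force: [-2.6, -1.4, 5.9]
width: 0.0235
```

```bash
python3 step.py
```

```text
t 13.28 th -0.2482 n 169 | t 13.32 th -0.2482 n 169 | d 0.1046 F [-2.6 -1.4  5.9]
```

Call:
drive_tool --deltas '[{"wx": 0,"wy": 0,"wz": 0,"x": 0,"y": -0.05,"z": 0,"fingers": -1},{"wx": 0,"wy": 0,"wz": 0,"x": 0,"y": -0.05,"z": 0,"fingers": -1},{"wx": 0,"wy": 0,"wz": 0,"x": 0,"y": 0,"z": 0,"fingers": -1}]'

```text
clock: 13.75
tool_pos: [0.4808, 0.1253, 0.062]
tcp_rot: [0.996, -0.091, 0.0, 0.0]
wrist_force: [-1.4, -0.3, 6.8]
width: 0.0233
```

```bash
python3 step.py
```

```text
t 13.75 th -0.2482 n 169 | t 13.80 th -0.2472 n 168 | d 0.1097 F [-1.4 -0.3  6.8]
```

Call:
drive_tool --deltas '[{"wx": 0,"wy": 0,"wz": 0,"x": 0,"y": -0.05,"z": 0,"fingers": -1},{"wx": 0,"wy": 0,"wz": 0,"x": 0,"y": -0.05,"z": 0,"fingers": -1},{"wx": 0,"wy": 0,"wz": 0,"x": 0,"y": 0,"z": 0,"fingers": -1}]'

```text
clock: 14.22
tool_pos: [0.4818, 0.1301, 0.062]
tcp_rot: [0.996, -0.091, 0.0, 0.0]
wrist_force: [-1.8, -0.3, 6.8]
width: 0.0237
```

```bash
python3 step.py
```

```text
t 14.22 th -0.2482 n 169 | t 14.28 th -0.2482 n 169 | d 0.1146 F [-1.8 -0.3  6.8]
```

Call:
drive_tool --deltas '[{"wx": 0,"wy": 0,"wz": 0,"x": 0,"y": -0.05,"z": 0,"fingers": -1},{"wx": 0,"wy": 0,"wz": 0,"x": 0,"y": -0.05,"z": 0,"fingers": -1},{"wx": 0,"wy": 0,"wz": 0,"x": 0,"y": 0,"z": 0,"fingers": -1}]'

```text
clock: 14.7
tool_pos: [0.4827, 0.135, 0.062]
tcp_rot: [0.996, -0.091, 0.0, 0.0]
wrist_force: [-2.0, -0.7, 5.9]
width: 0.0237
```

```bash
python3 step.py
```

```text
t 14.70 th -0.2482 n 169 | t 14.75 th -0.2482 n 169 | d 0.1196 F [-2.  -0.7  5.9]
```

Call:
drive_tool --deltas '[{"wx": 0,"wy": 0,"wz": 0,"x": 0,"y": -0.05,"z": 0,"fingers": -1},{"wx": 0,"wy": 0,"wz": 0,"x": 0,"y": -0.05,"z": 0,"fingers": -1},{"wx": 0,"wy": 0,"wz": 0,"x": 0,"y": 0,"z": 0,"fingers": -1}]'

```text
clock: 15.18
tool_pos: [0.4837, 0.14, 0.062]
tcp_rot: [0.996, -0.091, 0.0, 0.0]
wrist_force: [-2.8, -0.5, 6.8]
width: 0.0233
```

```bash
python3 step.py
```

```text
t 15.18 th -0.2465 n 171 | t 15.22 th -0.2465 n 171 | d 0.1247 F [-2.8 -0.5  6.8]
```

Call:
drive_tool --deltas '[{"wx": 0,"wy": 0,"wz": 0,"x": 0,"y": -0.05,"z": 0,"fingers": -1},{"wx": 0,"wy": 0,"wz": 0,"x": 0,"y": 0,"z": 0,"fingers": -1}]'

```text
clock: 15.52
tool_pos: [0.4841, 0.1423, 0.062]
tcp_rot: [0.996, -0.091, 0.0, 0.0]
wrist_force: [-2.8, -0.5, 6.0]
width: 0.0235
```

```bash
python3 step.py
```

```text
t 15.53 th -0.2405 n 170 | t 15.57 th -0.2392 n 170 | d 0.1271 F [-2.8 -0.5  6. ]
```

```bash
sed -i 's/M\[:,1\]>-.235/M[:,1]>-.2470/; s/i0=max(up\[0\]-1,0)/i0=np.where(M[:,0]>15.1)[0][0]/; s/^    dl=.*/    dl=.104/; s/(p\[2\]-dl)\/.008\]/(p[2]+.25*p[3]\/.6-.1225)\/.0015]/; s/up=np.where.*/up=M[M[:,0]>15.1]/' step.py; python3 step.py
```

```text
t 15.62 th -0.2361 n 172 | t 15.68 th -0.2351 n 171 | d 0.1271 F [-2.1 -0.7  6.4]
d0 0.1039 k 0.0446 th -0.2324 om 0.0505 rms 0.0004
next (mm,th,om) [(4.7, np.float64(-0.191), np.float64(0.134)), (-21.0, np.float64(-0.117), np.float64(0.153)), (-8.9, np.float64(-0.056), np.float64(0.096)), (-0.3, np.float64(-0.023), np.float64(0.044)), (1.4, np.float64(-0.01), np.float64(0.017)), (0.8, np.float64(-0.005), np.float64(0.007))]
>>> y per row x3: -0.031
```

Call:
drive_tool --deltas '[{"wx": 0,"wy": 0,"wz": 0,"x": 0,"y": -0.025,"z": 0,"fingers": -1},{"wx": 0,"wy": 0,"wz": 0,"x": 0,"y": -0.025,"z": 0,"fingers": -1},{"wx": 0,"wy": 0,"wz": 0,"x": 0,"y": -0.025,"z": 0,"fingers": -1}]'

```text
clock: 16.1
tool_pos: [0.4847, 0.1457, 0.062]
tcp_rot: [0.996, -0.091, 0.0, 0.001]
wrist_force: [-2.6, -1.3, 6.8]
width: 0.0235
```

```bash
python3 step.py
```

```text
t 16.10 th -0.2118 n 168 | t 16.15 th -0.2057 n 170 | d 0.1305 F [-2.6 -1.3  6.8]
d0 0.1052 k 0.0439 th -0.2008 om 0.1065 rms 0.0008
next (mm,th,om) [(-12.1, np.float64(-0.138), np.float64(0.144)), (-12.4, np.float64(-0.074), np.float64(0.112)), (-3.0, np.float64(-0.033), np.float64(0.06)), (0.9, np.float64(-0.014), np.float64(0.025)), (1.0, np.float64(-0.006), np.float64(0.01)), (0.4, np.float64(-0.003), np.float64(0.004))]
>>> y per row x3: 0.080
```

Call:
drive_tool --deltas '[{"wx": 0,"wy": 0,"wz": 0,"x": 0,"y": 0.08,"z": 0,"fingers": -1},{"wx": 0,"wy": 0,"wz": 0,"x": 0,"y": 0.08,"z": 0,"fingers": -1},{"wx": 0,"wy": 0,"wz": 0,"x": 0,"y": 0.08,"z": 0,"fingers": -1}]'

```text
clock: 16.58
tool_pos: [0.4827, 0.1351, 0.062]
tcp_rot: [0.996, -0.091, 0.001, -0.001]
wrist_force: [-0.9, 0.9, 5.9]
width: 0.0232
```

```bash
python3 step.py
```

```text
t 16.57 th -0.1546 n 175 | t 16.62 th -0.1443 n 175 | d 0.1197 F [-0.9  0.9  5.9]
d0 0.1063 k 0.0415 th -0.1385 om 0.1461 rms 0.0010
next (mm,th,om) [(-13.6, np.float64(-0.073), np.float64(0.115)), (-2.6, np.float64(-0.032), np.float64(0.059)), (1.2, np.float64(-0.013), np.float64(0.024)), (1.1, np.float64(-0.006), np.float64(0.009)), (0.4, np.float64(-0.003), np.float64(0.004)), (0.0, np.float64(-0.002), np.float64(0.002))]
>>> y per row x3: 0.090
```

Call:
drive_tool --deltas '[{"wx": 0,"wy": 0,"wz": 0,"x": 0,"y": 0.085,"z": 0,"fingers": -1},{"wx": 0,"wy": 0,"wz": 0,"x": 0,"y": 0.085,"z": 0,"fingers": -1},{"wx": 0,"wy": 0,"wz": 0,"x": 0,"y": 0.085,"z": 0,"fingers": -1}]'

```text
clock: 17.05
tool_pos: [0.4804, 0.1226, 0.062]
tcp_rot: [0.996, -0.091, 0.001, -0.001]
wrist_force: [-1.3, 1.5, 5.6]
width: 0.0231
```

```bash
python3 step.py
```

```text
t 17.05 th -0.1034 n 167 | t 17.10 th -0.1010 n 166 | d 0.1070 F [-1.3  1.5  5.6]
d0 0.1072 k 0.0427 th -0.0932 om 0.0813 rms 0.0029
next (mm,th,om) [(6.0, np.float64(-0.064), np.float64(0.056)), (-4.0, np.float64(-0.038), np.float64(0.049)), (-2.2, np.float64(-0.019), np.float64(0.031)), (-0.2, np.float64(-0.008), np.float64(0.015)), (0.3, np.float64(-0.004), np.float64(0.006)), (0.2, np.float64(-0.002), np.float64(0.003))]
>>> y per row x3: -0.040
```

Call:
drive_tool --deltas '[{"wx": 0,"wy": 0,"wz": 0,"x": 0,"y": -0.05,"z": 0,"fingers": -1},{"wx": 0,"wy": 0,"wz": 0,"x": 0,"y": -0.05,"z": 0,"fingers": -1},{"wx": 0,"wy": 0,"wz": 0,"x": 0,"y": -0.05,"z": 0,"fingers": -1}]'

```text
clock: 17.52
tool_pos: [0.4816, 0.1288, 0.062]
tcp_rot: [0.996, -0.091, 0.0, 0.001]
wrist_force: [-3.2, -0.6, 9.2]
width: 0.0238
```

```bash
python3 step.py
```

```text
t 17.52 th -0.0760 n 167 | t 17.57 th -0.0716 n 165 | d 0.1133 F [-3.2 -0.6  9.2]
d0 0.1104 k 0.0326 th -0.0718 om 0.0314 rms 0.0023
next (mm,th,om) [(3.4, np.float64(-0.056), np.float64(0.042)), (-5.0, np.float64(-0.034), np.float64(0.044)), (-2.2, np.float64(-0.016), np.float64(0.028)), (0.1, np.float64(-0.007), np.float64(0.013)), (0.5, np.float64(-0.003), np.float64(0.005)), (0.3, np.float64(-0.001), np.float64(0.002))]
>>> y per row x3: -0.023
```

Call:
drive_tool --deltas '[{"wx": 0,"wy": 0,"wz": 0,"x": 0,"y": -0.02,"z": 0,"fingers": -1},{"wx": 0,"wy": 0,"wz": 0,"x": 0,"y": -0.02,"z": 0,"fingers": -1},{"wx": 0,"wy": 0,"wz": 0,"x": 0,"y": -0.02,"z": 0,"fingers": -1}]'

```text
clock: 18.0
tool_pos: [0.4821, 0.1317, 0.062]
tcp_rot: [0.996, -0.091, 0.0, 0.001]
wrist_force: [-2.2, -1.3, 7.2]
width: 0.0236
```

```bash
python3 step.py
```

```text
t 18.00 th -0.0393 n 172 | t 18.05 th -0.0349 n 170 | d 0.1162 F [-2.2 -1.3  7.2]
d0 0.1062 k 0.0437 th -0.0280 om 0.1053 rms 0.0042
next (mm,th,om) [(-23.1, np.float64(0.019), np.float64(0.058)), (6.3, np.float64(0.026), np.float64(-0.012)), (6.0, np.float64(0.016), np.float64(-0.024)), (1.5, np.float64(0.006), np.float64(-0.014)), (-0.3, np.float64(0.002), np.float64(-0.005)), (-0.4, np.float64(0.001), np.float64(-0.001))]
>>> y per row x3: 0.154
```

Call:
drive_tool --deltas '[{"wx": 0,"wy": 0,"wz": 0,"x": 0,"y": 0.13,"z": 0,"fingers": -1},{"wx": 0,"wy": 0,"wz": 0,"x": 0,"y": 0.13,"z": 0,"fingers": -1},{"wx": 0,"wy": 0,"wz": 0,"x": 0,"y": 0.13,"z": 0,"fingers": -1}]'

```text
clock: 18.48
tool_pos: [0.4787, 0.1138, 0.062]
tcp_rot: [0.996, -0.091, 0.001, -0.001]
wrist_force: [-1.7, 2.2, 7.5]
width: 0.0233
```

```bash
python3 step.py 0 18; cat log.json | tail -c 700
```

```text
t 18.48 th 0.0086 n 164 | t 18.52 th 0.0114 n 162 | d 0.0980 F [-1.7  2.2  7.5]
d0 0.1082 k 0.0374 th 0.0107 om 0.0492 rms 0.0041
next (mm,th,om) [(5.3, np.float64(0.018), np.float64(-0.007)), (4.5, np.float64(0.011), np.float64(-0.017)), (1.0, np.float64(0.004), np.float64(-0.01)), (-0.3, np.float64(0.001), np.float64(-0.003)), (-0.3, np.float64(0.0), np.float64(-0.001)), (-0.1, np.float64(0.0), np.float64(-0.0))]
>>> y per row x3: -0.035
.11463000025327248], [14.7, 0.11964000893527596], [14.799999999999999, 0.11964000893527596], [15.175, 0.12465779176391792], [15.275, 0.12465779176391792], [15.525, 0.12706231763940815], [15.625, 0.12706231763940815], [15.625, 0.12708908472832034], [15.725, 0.12708908472832034], [16.1, 0.13045083083132017], [16.200000000000003, 0.13045083083132017], [16.575, 0.11970294305424757], [16.675, 0.11970294305424757], [17.05, 0.10698488253711025], [17.150000000000002, 0.10698488253711025], [17.525, 0.1132591211764851], [17.625, 0.1132591211764851], [18.0, 0.11623101095465178], [18.1, 0.11623101095465178], [18.475, 0.09798137576140556], [18.575000000000003, 0.09798137576140556]], "off": [0.65, -0.56]}
```

Call:
drive_tool --deltas '[{"wx": 0,"wy": 0,"wz": 0,"x": 0,"y": -0.035,"z": 0,"fingers": -1},{"wx": 0,"wy": 0,"wz": 0,"x": 0,"y": -0.035,"z": 0,"fingers": -1},{"wx": 0,"wy": 0,"wz": 0,"x": 0,"y": -0.035,"z": 0,"fingers": -1}]'

```text
clock: 18.95
tool_pos: [0.4794, 0.1177, 0.0619]
tcp_rot: [0.996, -0.091, 0.0, 0.001]
wrist_force: [-1.6, -1.2, 8.8]
width: 0.0235
```

```bash
sed -i 's/^print("d %.4f F/d=float((r.get_state()["tool_pos"][:2]-B)@Y); L["bp"][-1][1]=d\n&/' step.py; python3 step.py 0 16
```

```text
t 18.95 th 0.0319 n 168 | t 19.00 th 0.0332 n 166 | d 0.1023 F [-1.6 -1.2  8.8]
d0 0.1067 k 0.0404 th 0.0370 om 0.0282 rms 0.0051
next (mm,th,om) [(-4.5, np.float64(0.042), np.float64(-0.013)), (6.3, np.float64(0.029), np.float64(-0.034)), (3.1, np.float64(0.014), np.float64(-0.025)), (0.2, np.float64(0.006), np.float64(-0.011)), (-0.4, np.float64(0.002), np.float64(-0.004)), (-0.3, np.float64(0.001), np.float64(-0.001))]
>>> y per row x3: 0.030
```

Call:
drive_tool --deltas '[{"wx": 0,"wy": 0,"wz": 0,"x": 0,"y": 0.04,"z": 0,"fingers": -1},{"wx": 0,"wy": 0,"wz": 0,"x": 0,"y": 0.04,"z": 0,"fingers": -1},{"wx": 0,"wy": 0,"wz": 0,"x": 0,"y": 0.04,"z": 0,"fingers": -1}]'

```text
clock: 19.42
tool_pos: [0.4786, 0.1131, 0.062]
tcp_rot: [0.996, -0.091, 0.0, -0.001]
wrist_force: [-1.9, 2.3, 6.3]
width: 0.0234
```

```bash
sed -i 's/^    pred=\[\]/    print("res",np.round(q.fun[:-2]*3).astype(int).tolist())\n&/' step.py; cp log.json l0.json; python3 step.py 0 10
```

```text
t 19.43 th 0.0442 n 167 | t 19.48 th 0.0429 n 169 | d 0.0969 F [-1.9  2.3  6.3]
d0 0.1065 k 0.0396 th 0.0425 om -0.0133 rms 0.0017
res [2, 1, -2, -2, -2, 0, 2, 2, -1, 0]
next (mm,th,om) [(7.3, np.float64(0.028), np.float64(-0.036)), (3.0, np.float64(0.013), np.float64(-0.024)), (0.0, np.float64(0.005), np.float64(-0.011)), (-0.5, np.float64(0.002), np.float64(-0.004)), (-0.2, np.float64(0.001), np.float64(-0.001)), (-0.0, np.float64(0.001), np.float64(-0.001))]
>>> y per row x3: -0.049
```

Call:
drive_tool --deltas '[{"wx": 0,"wy": 0,"wz": 0,"x": 0,"y": -0.045,"z": 0,"fingers": -1},{"wx": 0,"wy": 0,"wz": 0,"x": 0,"y": -0.045,"z": 0,"fingers": -1},{"wx": 0,"wy": 0,"wz": 0,"x": 0,"y": -0.045,"z": 0,"fingers": -1}]'

```text
clock: 19.9
tool_pos: [0.4796, 0.1185, 0.062]
tcp_rot: [0.996, -0.091, 0.0, 0.001]
wrist_force: [-2.8, -1.4, 9.3]
width: 0.0232
```

```bash
python3 step.py 0 10
```

```text
t 19.90 th 0.0355 n 168 | t 19.95 th 0.0347 n 167 | d 0.1031 F [-2.8 -1.4  9.3]
d0 0.1060 k 0.0405 th 0.0327 om -0.0302 rms 0.0010
res [1, 0, -2, -1, 1, 1, -1, 1, 0, -1]
next (mm,th,om) [(2.2, np.float64(0.019), np.float64(-0.025)), (1.0, np.float64(0.009), np.float64(-0.015)), (-0.0, np.float64(0.004), np.float64(-0.007)), (-0.2, np.float64(0.002), np.float64(-0.003)), (-0.1, np.float64(0.001), np.float64(-0.001)), (-0.0, np.float64(0.0), np.float64(-0.001))]
>>> y per row x3: -0.015
```

Call:
drive_tool --deltas '[{"wx": 0,"wy": 0,"wz": 0,"x": 0,"y": -0.01,"z": 0,"fingers": -1},{"wx": 0,"wy": 0,"wz": 0,"x": 0,"y": -0.01,"z": 0,"fingers": -1},{"wx": 0,"wy": 0,"wz": 0,"x": 0,"y": -0.01,"z": 0,"fingers": -1}]'

```text
clock: 20.38
tool_pos: [0.4799, 0.1199, 0.062]
tcp_rot: [0.996, -0.091, 0.0, 0.001]
wrist_force: [-3.1, -1.0, 9.6]
width: 0.0232
```

```bash
python3 step.py 0 10
```

```text
t 20.38 th 0.0338 n 167 | t 20.43 th 0.0343 n 166 | d 0.1043 F [-3.1 -1.   9.6]
d0 0.1050 k 0.0424 th 0.0328 om -0.0018 rms 0.0016
res [0, 1, -1, -1, -2, -1, 3, 3, -1, -1]
next (mm,th,om) [(-4.8, np.float64(0.031), np.float64(-0.013)), (3.6, np.float64(0.021), np.float64(-0.024)), (2.1, np.float64(0.011), np.float64(-0.018)), (0.3, np.float64(0.004), np.float64(-0.009)), (-0.2, np.float64(0.002), np.float64(-0.003)), (-0.2, np.float64(0.001), np.float64(-0.001))]
>>> y per row x3: 0.032
```

Call:
drive_tool --deltas '[{"wx": 0,"wy": 0,"wz": 0,"x": 0,"y": 0.045,"z": 0,"fingers": -1},{"wx": 0,"wy": 0,"wz": 0,"x": 0,"y": 0.045,"z": 0,"fingers": -1},{"wx": 0,"wy": 0,"wz": 0,"x": 0,"y": 0.045,"z": 0,"fingers": -1}]'

```text
clock: 20.85
tool_pos: [0.4788, 0.1145, 0.062]
tcp_rot: [0.996, -0.091, 0.001, -0.001]
wrist_force: [-2.0, 2.5, 6.2]
width: 0.0231
```

```bash
python3 step.py 0 10
```

```text
t 20.85 th 0.0325 n 165 | t 20.90 th 0.0317 n 164 | d 0.0984 F [-2.   2.5  6.2]
d0 0.1048 k 0.0427 th 0.0316 om -0.0138 rms 0.0014
res [0, 0, -2, -1, 2, 2, -1, -2, 0, 1]
next (mm,th,om) [(4.8, np.float64(0.02), np.float64(-0.026)), (2.0, np.float64(0.01), np.float64(-0.017)), (0.1, np.float64(0.004), np.float64(-0.008)), (-0.3, np.float64(0.002), np.float64(-0.003)), (-0.2, np.float64(0.001), np.float64(-0.001)), (-0.0, np.float64(0.0), np.float64(-0.001))]
>>> y per row x3: -0.032
```

Call:
drive_tool --deltas '[{"wx": 0,"wy": 0,"wz": 0,"x": 0,"y": -0.025,"z": 0,"fingers": -1},{"wx": 0,"wy": 0,"wz": 0,"x": 0,"y": -0.025,"z": 0,"fingers": -1},{"wx": 0,"wy": 0,"wz": 0,"x": 0,"y": -0.025,"z": 0,"fingers": -1}]'

```text
clock: 21.32
tool_pos: [0.4793, 0.117, 0.062]
tcp_rot: [0.996, -0.091, 0.0, 0.001]
wrist_force: [-2.6, -1.5, 8.5]
width: 0.0236
```

```bash
python3 step.py 0 10
```

```text
t 21.32 th 0.0170 n 169 | t 21.38 th 0.0153 n 168 | d 0.1014 F [-2.6 -1.5  8.5]
d0 0.1049 k 0.0423 th 0.0144 om -0.0440 rms 0.0017
res [-2, 0, 3, 3, -1, -2, -1, -1, 2, 1]
next (mm,th,om) [(8.3, np.float64(-0.005), np.float64(-0.024)), (-2.3, np.float64(-0.008), np.float64(0.003)), (-2.2, np.float64(-0.005), np.float64(0.008)), (-0.6, np.float64(-0.002), np.float64(0.005)), (0.1, np.float64(-0.001), np.float64(0.002)), (0.1, np.float64(-0.0), np.float64(0.0))]
>>> y per row x3: -0.055
```

Call:
drive_tool --deltas '[{"wx": 0,"wy": 0,"wz": 0,"x": 0,"y": -0.05,"z": 0,"fingers": -1},{"wx": 0,"wy": 0,"wz": 0,"x": 0,"y": -0.05,"z": 0,"fingers": -1},{"wx": 0,"wy": 0,"wz": 0,"x": 0,"y": -0.05,"z": 0,"fingers": -1}]'

```text
clock: 21.8
tool_pos: [0.4807, 0.1243, 0.0619]
tcp_rot: [0.996, -0.091, 0.0, 0.001]
wrist_force: [-2.9, -1.0, 8.2]
width: 0.0236
```

```bash
python3 step.py 0 10
```

```text
t 21.80 th -0.0025 n 171 | t 21.85 th -0.0034 n 170 | d 0.1092 F [-2.9 -1.   8.2]
d0 0.1052 k 0.0417 th -0.0064 om -0.0326 rms 0.0012
res [0, 1, -1, -2, 0, 0, 2, 2, 0, -1]
next (mm,th,om) [(0.2, np.float64(-0.014), np.float64(-0.0)), (-3.2, np.float64(-0.01), np.float64(0.012)), (-1.3, np.float64(-0.005), np.float64(0.009)), (-0.1, np.float64(-0.002), np.float64(0.004)), (0.2, np.float64(-0.001), np.float64(0.001)), (0.1, np.float64(-0.0), np.float64(0.0))]
>>> y per row x3: -0.002
```

Call:
drive_tool --deltas '[{"wx": 0,"wy": 0,"wz": 0,"x": 0,"y": 0,"z": 0,"fingers": -1},{"wx": 0,"wy": 0,"wz": 0,"x": 0,"y": 0,"z": 0,"fingers": -1},{"wx": 0,"wy": 0,"wz": 0,"x": 0,"y": 0,"z": 0,"fingers": -1}]'

```text
clock: 22.28
tool_pos: [0.4807, 0.1248, 0.062]
tcp_rot: [0.996, -0.091, 0.0, 0.0]
wrist_force: [-2.4, 0.8, 8.2]
width: 0.0236
```

```bash
python3 step.py 0 10
```

```text
t 22.27 th -0.0095 n 167 | t 22.32 th -0.0087 n 168 | d 0.1092 F [-2.4  0.8  8.2]
d0 0.1047 k 0.0433 th -0.0086 om 0.0107 rms 0.0008
res [1, 0, -1, -1, 1, 1, 0, 0, 0, 0]
next (mm,th,om) [(-6.0, np.float64(-0.0), np.float64(0.014)), (0.3, np.float64(0.003), np.float64(0.002)), (1.0, np.float64(0.002), np.float64(-0.003)), (0.4, np.float64(0.001), np.float64(-0.002)), (0.0, np.float64(0.0), np.float64(-0.001)), (-0.1, np.float64(0.0), np.float64(-0.0))]
>>> y per row x3: 0.040
```

Call:
drive_tool --deltas '[{"wx": 0,"wy": 0,"wz": 0,"x": 0,"y": 0.04,"z": 0,"fingers": -1},{"wx": 0,"wy": 0,"wz": 0,"x": 0,"y": 0.04,"z": 0,"fingers": -1},{"wx": 0,"wy": 0,"wz": 0,"x": 0,"y": 0.04,"z": 0,"fingers": -1}]'

```text
clock: 22.75
tool_pos: [0.4798, 0.1197, 0.062]
tcp_rot: [0.996, -0.091, 0.001, -0.001]
wrist_force: [-1.7, 1.2, 6.2]
width: 0.0235
```

```bash
python3 step.py 0 10
```

```text
t 22.75 th -0.0105 n 167 | t 22.80 th -0.0105 n 165 | d 0.1037 F [-1.7  1.2  6.2]
d0 0.1052 k 0.0418 th -0.0092 om 0.0013 rms 0.0017
res [-1, -1, 2, 2, 1, 0, -2, -3, 1, 1]
next (mm,th,om) [(3.5, np.float64(-0.01), np.float64(0.001)), (-1.1, np.float64(-0.008), np.float64(0.007)), (-0.9, np.float64(-0.004), np.float64(0.006)), (-0.2, np.float64(-0.002), np.float64(0.003)), (0.1, np.float64(-0.001), np.float64(0.001)), (0.1, np.float64(-0.0), np.float64(0.0))]
>>> y per row x3: -0.024
```

Call:
drive_tool --deltas '[{"wx": 0,"wy": 0,"wz": 0,"x": 0,"y": -0.025,"z": 0,"fingers": -1},{"wx": 0,"wy": 0,"wz": 0,"x": 0,"y": -0.025,"z": 0,"fingers": -1},{"wx": 0,"wy": 0,"wz": 0,"x": 0,"y": -0.025,"z": 0,"fingers": -1}]'

```text
clock: 23.22
tool_pos: [0.4803, 0.1221, 0.0619]
tcp_rot: [0.996, -0.091, 0.0, 0.001]
wrist_force: [-2.5, -2.0, 8.5]
width: 0.0236
```

```bash
python3 step.py 0 10; python3 -c "
from h import *
f=r.grab_frame('scene'); cv2.imwrite('pics/z3.png',cv2.resize(f['img'][180:290,270:400,::-1],None,fx=5,fy=5,interpolation=cv2.INTER_CUBIC))"
```

```text
t 23.23 th -0.0160 n 170 | t 23.27 th -0.0166 n 171 | d 0.1067 F [-2.5 -2.   8.5]
d0 0.1059 k 0.0406 th -0.0176 om -0.0185 rms 0.0009
res [-1, 0, 2, 1, -1, -2, 0, 0, 0, 0]
next (mm,th,om) [(4.6, np.float64(-0.023), np.float64(0.002)), (-3.5, np.float64(-0.017), np.float64(0.018)), (-2.0, np.float64(-0.009), np.float64(0.015)), (-0.3, np.float64(-0.003), np.float64(0.007)), (0.2, np.float64(-0.001), np.float64(0.003)), (0.2, np.float64(-0.001), np.float64(0.001))]
>>> y per row x3: -0.031
```

View pics/z3.png

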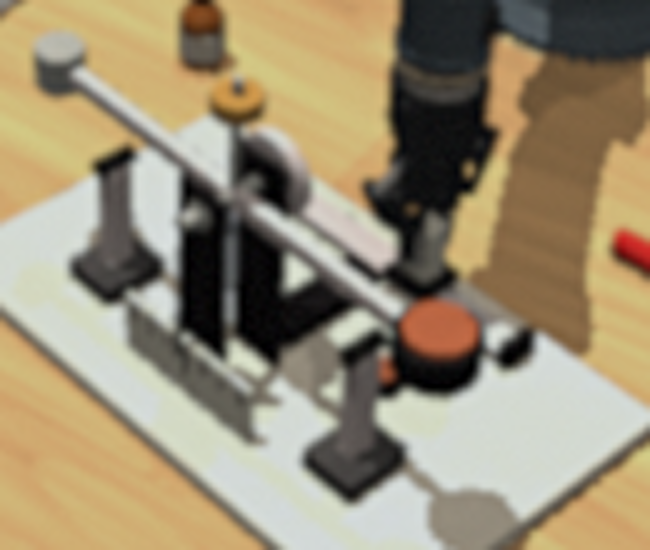

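Call:
drive_tool --deltas '[{"wx": 0,"wy": 0,"wz": 0,"x": 0,"y": -0.034,"z": 0,"fingers": -1},{"wx": 0,"wy": 0,"wz": 0,"x": 0,"y": -0.034,"z": 0,"fingers": -1},{"wx": 0,"wy": 0,"wz": 0,"x": 0,"y": -0.034,"z": 0,"fingers": -1}]'

```text
clock: 23.75
tool_pos: [0.4812, 0.1271, 0.062]
tcp_rot: [0.996, -0.091, 0.0, 0.001]
wrist_force: [-2.9, -0.8, 8.9]
width: 0.0235
```

```bash
python3 step.py 0 10
```

```text
t 23.75 th -0.0182 n 173 | t 23.80 th -0.0165 n 174 | d 0.1118 F [-2.9 -0.8  8.9]
d0 0.1056 k 0.0410 th -0.0171 om 0.0158 rms 0.0014
res [1, 0, -2, -3, 0, 0, 2, 2, 0, -1]
next (mm,th,om) [(-7.6, np.float64(-0.006), np.float64(0.021)), (-0.2, np.float64(0.001), np.float64(0.006)), (1.1, np.float64(0.001), np.float64(-0.001)), (0.5, np.float64(0.001), np.float64(-0.002)), (0.0, np.float64(0.0), np.float64(-0.001)), (-0.1, np.float64(-0.0), np.float64(-0.0))]
>>> y per row x3: 0.050
```

Call:
drive_tool --deltas '[{"wx": 0,"wy": 0,"wz": 0,"x": 0,"y": 0.05,"z": 0,"fingers": -1},{"wx": 0,"wy": 0,"wz": 0,"x": 0,"y": 0.05,"z": 0,"fingers": -1},{"wx": 0,"wy": 0,"wz": 0,"x": 0,"y": 0.05,"z": 0,"fingers": -1}]'

```text
clock: 24.22
tool_pos: [0.4801, 0.121, 0.062]
tcp_rot: [0.996, -0.091, 0.001, -0.001]
wrist_force: [-1.6, 1.2, 6.9]
width: 0.0236
```

```bash
python3 step.py 0 10
```

```text
t 24.23 th -0.0086 n 170 | t 24.27 th -0.0067 n 168 | d 0.1049 F [-1.6  1.2  6.9]
d0 0.1054 k 0.0416 th -0.0048 om 0.0291 rms 0.0010
res [0, -1, 0, 0, 1, 1, -1, -2, 1, 0]
next (mm,th,om) [(-2.5, np.float64(0.005), np.float64(0.009)), (1.9, np.float64(0.006), np.float64(-0.004)), (1.1, np.float64(0.003), np.float64(-0.005)), (0.2, np.float64(0.001), np.float64(-0.003)), (-0.1, np.float64(0.0), np.float64(-0.001)), (-0.1, np.float64(0.0), np.float64(-0.0))]
>>> y per row x3: 0.017
```

Call:
drive_tool --deltas '[{"wx": 0,"wy": 0,"wz": 0,"x": 0,"y": 0.02,"z": 0,"fingers": -1},{"wx": 0,"wy": 0,"wz": 0,"x": 0,"y": 0.02,"z": 0,"fingers": -1},{"wx": 0,"wy": 0,"wz": 0,"x": 0,"y": 0.02,"z": 0,"fingers": -1}]'

```text
clock: 24.7
tool_pos: [0.4795, 0.1181, 0.062]
tcp_rot: [0.996, -0.091, 0.001, -0.001]
wrist_force: [-1.7, 2.4, 7.2]
width: 0.0234
```

```bash
python3 step.py 0 10
```

```text
t 24.70 th -0.0051 n 168 | t 24.75 th -0.0050 n 168 | d 0.1022 F [-1.7  2.4  7.2]
d0 0.1061 k 0.0402 th -0.0047 om -0.0099 rms 0.0014
res [-1, -1, 2, 2, 0, -1, -1, -2, 1, 1]
next (mm,th,om) [(7.5, np.float64(-0.012), np.float64(-0.008)), (-1.7, np.float64(-0.011), np.float64(0.008)), (-1.7, np.float64(-0.006), np.float64(0.01)), (-0.4, np.float64(-0.003), np.float64(0.005)), (0.1, np.float64(-0.001), np.float64(0.002)), (0.1, np.float64(-0.0), np.float64(0.001))]
>>> y per row x3: -0.050
```

Call:
drive_tool --deltas '[{"wx": 0,"wy": 0,"wz": 0,"x": 0,"y": -0.04,"z": 0,"fingers": -1},{"wx": 0,"wy": 0,"wz": 0,"x": 0,"y": -0.04,"z": 0,"fingers": -1},{"wx": 0,"wy": 0,"wz": 0,"x": 0,"y": -0.04,"z": 0,"fingers": -1}]'

```text
clock: 25.18
tool_pos: [0.4804, 0.1227, 0.062]
tcp_rot: [0.996, -0.091, 0.0, 0.001]
wrist_force: [-2.8, -0.6, 8.2]
width: 0.0236
```

```bash
python3 step.py -0.1 10
```

```text
t 25.18 th -0.0089 n 168 | t 25.23 th -0.0080 n 169 | d 0.1074 F [-2.8 -0.6  8.2]
d0 0.1060 k 0.0411 th -0.0107 om -0.0174 rms 0.0015
res [1, 1, 0, -2, -1, -1, 2, 2, 0, -2]
next (mm,th,om) [(-6.1, np.float64(-0.023), np.float64(-0.046)), (8.4, np.float64(-0.051), np.float64(-0.061)), (4.0, np.float64(-0.076), np.float64(-0.041)), (0.3, np.float64(-0.09), np.float64(-0.019)), (-0.6, np.float64(-0.096), np.float64(-0.007)), (-0.4, np.float64(-0.098), np.float64(-0.003))]
>>> y per row x3: 0.041
```

Call:
drive_tool --deltas '[{"wx": 0,"wy": 0,"wz": 0,"x": 0,"y": 0.045,"z": 0,"fingers": -1},{"wx": 0,"wy": 0,"wz": 0,"x": 0,"y": 0.045,"z": 0,"fingers": -1},{"wx": 0,"wy": 0,"wz": 0,"x": 0,"y": 0.045,"z": 0,"fingers": -1}]'

```text
clock: 25.65
tool_pos: [0.4794, 0.1173, 0.062]
tcp_rot: [0.996, -0.091, 0.001, -0.001]
wrist_force: [-1.1, 2.5, 7.2]
width: 0.0237
```

```bash
python3 step.py -0.15 10
```

```text
t 25.65 th -0.0186 n 166 | t 25.70 th -0.0210 n 164 | d 0.1013 F [-1.1  2.5  7.2]
d0 0.1059 k 0.0406 th -0.0223 om -0.0422 rms 0.0013
res [1, -1, -1, -2, 2, 2, 0, -2, 0, 1]
next (mm,th,om) [(3.2, np.float64(-0.053), np.float64(-0.083)), (9.9, np.float64(-0.094), np.float64(-0.079)), (3.2, np.float64(-0.124), np.float64(-0.046)), (-0.4, np.float64(-0.139), np.float64(-0.02)), (-0.8, np.float64(-0.145), np.float64(-0.008)), (-0.3, np.float64(-0.148), np.float64(-0.003))]
>>> y per row x3: -0.021
```

Call:
drive_tool --deltas '[{"wx": 0,"wy": 0,"wz": 0,"x": 0,"y": -0.02,"z": 0,"fingers": -1},{"wx": 0,"wy": 0,"wz": 0,"x": 0,"y": -0.02,"z": 0,"fingers": -1},{"wx": 0,"wy": 0,"wz": 0,"x": 0,"y": -0.02,"z": 0,"fingers": -1}]'

```text
clock: 26.12
tool_pos: [0.4797, 0.119, 0.062]
tcp_rot: [0.996, -0.091, 0.0, 0.001]
wrist_force: [-1.8, -0.9, 9.1]
width: 0.0232
```

```bash
python3 step.py -0.2 10
```

```text
t 26.12 th -0.0473 n 168 | t 26.18 th -0.0492 n 166 | d 0.1035 F [-1.8 -0.9  9.1]
d0 0.1058 k 0.0407 th -0.0544 om -0.0895 rms 0.0013
res [0, -1, 2, 2, -1, -2, 0, 0, 1, -1]
next (mm,th,om) [(8.0, np.float64(-0.103), np.float64(-0.105)), (7.9, np.float64(-0.149), np.float64(-0.079)), (1.7, np.float64(-0.177), np.float64(-0.041)), (-0.7, np.float64(-0.19), np.float64(-0.017)), (-0.7, np.float64(-0.195), np.float64(-0.007)), (-0.3, np.float64(-0.198), np.float64(-0.003))]
>>> y per row x3: -0.054
```

Call:
drive_tool --deltas '[{"wx": 0,"wy": 0,"wz": 0,"x": 0,"y": -0.05,"z": 0,"fingers": -1},{"wx": 0,"wy": 0,"wz": 0,"x": 0,"y": -0.05,"z": 0,"fingers": -1},{"wx": 0,"wy": 0,"wz": 0,"x": 0,"y": -0.05,"z": 0,"fingers": -1}]'

```text
clock: 26.6
tool_pos: [0.4811, 0.1264, 0.0619]
tcp_rot: [0.996, -0.091, 0.0, 0.001]
wrist_force: [-2.7, -1.0, 8.1]
width: 0.0234
```

```bash
python3 step.py -0.24 10
```

```text
t 26.60 th -0.0916 n 165 | t 26.65 th -0.0957 n 167 | d 0.1112 F [-2.7 -1.   8.1]
d0 0.1060 k 0.0397 th -0.1023 om -0.1081 rms 0.0012
res [1, 1, -1, -2, 0, 1, 2, 0, 0, -1]
next (mm,th,om) [(5.1, np.float64(-0.152), np.float64(-0.099)), (5.8, np.float64(-0.194), np.float64(-0.07)), (1.2, np.float64(-0.219), np.float64(-0.037)), (-0.6, np.float64(-0.231), np.float64(-0.016)), (-0.6, np.float64(-0.236), np.float64(-0.006)), (-0.2, np.float64(-0.238), np.float64(-0.003))]
>>> y per row x3: -0.034
```

Call:
drive_tool --deltas '[{"wx": 0,"wy": 0,"wz": 0,"x": 0,"y": -0.034,"z": 0,"fingers": -1},{"wx": 0,"wy": 0,"wz": 0,"x": 0,"y": -0.034,"z": 0,"fingers": -1},{"wx": 0,"wy": 0,"wz": 0,"x": 0,"y": -0.034,"z": 0,"fingers": -1}]'

```text
clock: 27.08
tool_pos: [0.482, 0.1313, 0.062]
tcp_rot: [0.996, -0.091, 0.0, 0.001]
wrist_force: [-1.9, -1.2, 9.6]
width: 0.0234
```

```bash
python3 step.py -0.26 10
```

```text
t 27.07 th -0.1310 n 169 | t 27.12 th -0.1351 n 177 | d 0.1162 F [-1.9 -1.2  9.6]
d0 0.1048 k 0.0415 th -0.1398 om -0.0765 rms 0.0015
res [2, -1, -2, -1, 1, -1, 2, 2, -1, -1]
next (mm,th,om) [(-2.0, np.float64(-0.174), np.float64(-0.076)), (6.9, np.float64(-0.21), np.float64(-0.067)), (2.8, np.float64(-0.236), np.float64(-0.04)), (-0.1, np.float64(-0.25), np.float64(-0.018)), (-0.6, np.float64(-0.255), np.float64(-0.007)), (-0.3, np.float64(-0.258), np.float64(-0.003))]
>>> y per row x3: 0.013
```

Call:
drive_tool --deltas '[{"wx": 0,"wy": 0,"wz": 0,"x": 0,"y": 0.01,"z": 0,"fingers": -1},{"wx": 0,"wy": 0,"wz": 0,"x": 0,"y": 0.01,"z": 0,"fingers": -1},{"wx": 0,"wy": 0,"wz": 0,"x": 0,"y": 0.01,"z": 0,"fingers": -1}]'

```text
clock: 27.55
tool_pos: [0.482, 0.1311, 0.062]
tcp_rot: [0.996, -0.091, 0.001, -0.0]
wrist_force: [-1.4, 1.2, 6.4]
width: 0.0233
```

```bash
python3 step.py -0.27 10
```

```text
t 27.55 th -0.1718 n 174 | t 27.60 th -0.1757 n 173 | d 0.1156 F [-1.4  1.2  6.4]
d0 0.1054 k 0.0390 th -0.1782 om -0.0741 rms 0.0018
res [-1, 0, 2, 0, 2, 2, -3, -3, 1, 1]
next (mm,th,om) [(4.1, np.float64(-0.213), np.float64(-0.067)), (3.6, np.float64(-0.24), np.float64(-0.046)), (0.6, np.float64(-0.257), np.float64(-0.023)), (-0.5, np.float64(-0.264), np.float64(-0.01)), (-0.4, np.float64(-0.267), np.float64(-0.004)), (-0.1, np.float64(-0.269), np.float64(-0.002))]
>>> y per row x3: -0.028
```

Call:
drive_tool --deltas '[{"wx": 0,"wy": 0,"wz": 0,"x": 0,"y": -0.022,"z": 0,"fingers": -1},{"wx": 0,"wy": 0,"wz": 0,"x": 0,"y": -0.022,"z": 0,"fingers": -1},{"wx": 0,"wy": 0,"wz": 0,"x": 0,"y": -0.022,"z": 0,"fingers": -1}]'

```text
clock: 28.02
tool_pos: [0.4823, 0.1331, 0.062]
tcp_rot: [0.996, -0.091, 0.0, 0.001]
wrist_force: [-2.1, -1.9, 8.9]
width: 0.0236
```

```bash
python3 step.py -0.27 10
```

```text
t 28.02 th -0.2196 n 167 | t 28.07 th -0.2236 n 171 | d 0.1178 F [-2.1 -1.9  8.9]
d0 0.1052 k 0.0443 th -0.2289 om -0.1113 rms 0.0018
res [0, -2, 3, 3, -2, -2, -1, -1, 2, 0]
next (mm,th,om) [(17.8, np.float64(-0.275), np.float64(-0.059)), (-5.1, np.float64(-0.286), np.float64(0.002)), (-4.7, np.float64(-0.28), np.float64(0.016)), (-1.2, np.float64(-0.274), np.float64(0.009)), (0.2, np.float64(-0.271), np.float64(0.003)), (0.3, np.float64(-0.27), np.float64(0.001))]
>>> y per row x3: -0.119
```

Call:
drive_tool --deltas '[{"wx": 0,"wy": 0,"wz": 0,"x": 0,"y": 0,"z": 0,"fingers": -1},{"wx": 0,"wy": 0,"wz": 0,"x": 0,"y": 0,"z": 0,"fingers": -1},{"wx": 0,"wy": 0,"wz": 0,"x": 0,"y": 0,"z": 0,"fingers": -1},{"wx": 0,"wy": 0,"wz": 0,"x": 0,"y": 0,"z": 0,"fingers": -1}]'

```text
clock: 28.62
tool_pos: [0.4824, 0.1333, 0.062]
tcp_rot: [0.996, -0.091, 0.0, 0.0]
wrist_force: [-2.7, -0.3, 7.1]
width: 0.0233
```

```bash
python3 step.py -0.27 10|head -1
```

```text
t 28.62 th -0.2273 n 169 | t 28.68 th -0.2249 n 170 | d 0.1178 F [-2.7 -0.3  7.1]
```

Call:
drive_tool --deltas '[{"wx": 0,"wy": 0,"wz": 0,"x": 0,"y": 0.07,"z": 0,"fingers": -1},{"wx": 0,"wy": 0,"wz": 0,"x": 0,"y": 0.07,"z": 0,"fingers": -1},{"wx": 0,"wy": 0,"wz": 0,"x": 0,"y": 0.04,"z": 0,"fingers": -1}]'

```text
clock: 29.1
tool_pos: [0.4809, 0.1254, 0.062]
tcp_rot: [0.996, -0.091, 0.001, -0.0]
wrist_force: [-2.1, 1.3, 6.2]
width: 0.0232
```

```bash
python3 step.py -0.27 10|head -1
```

```text
t 29.10 th -0.2268 n 168 | t 29.15 th -0.2308 n 167 | d 0.1095 F [-2.1  1.3  6.2]
```

Call:
drive_tool --deltas '[{"wx": 0,"wy": 0,"wz": 0,"x": 0,"y": 0,"z": 0,"fingers": -1},{"wx": 0,"wy": 0,"wz": 0,"x": 0,"y": 0,"z": 0,"fingers": -1},{"wx": 0,"wy": 0,"wz": 0,"x": 0,"y": 0,"z": 0,"fingers": -1},{"wx": 0,"wy": 0,"wz": 0,"x": 0,"y": 0.03,"z": 0,"fingers": -1},{"wx": 0,"wy": 0,"wz": 0,"x": 0,"y": 0.03,"z": 0,"fingers": -1},{"wx": 0,"wy": 0,"wz": 0,"x": 0,"y": 0.03,"z": 0,"fingers": -1},{"wx": 0,"wy": 0,"wz": 0,"x": 0,"y": 0.03,"z": 0,"fingers": -1},{"wx": 0,"wy": 0,"wz": 0,"x": 0,"y": 0,"z": 0,"fingers": -1}]'

```text
clock: 30.2
tool_pos: [0.4798, 0.1194, 0.062]
tcp_rot: [0.996, -0.091, 0.0, -0.0]
wrist_force: [-2.1, 0.1, 7.3]
width: 0.0233
```

```bash
python3 step.py -0.27 10|head -1
```

```text
t 30.20 th -0.2473 n 168 | t 30.25 th -0.2475 n 168 | d 0.1037 F [-2.1  0.1  7.3]
```

Call:
drive_tool --deltas '[{"wx": 0,"wy": 0,"wz": 0,"x": 0,"y": 0.08,"z": 0,"fingers": -1},{"wx": 0,"wy": 0,"wz": 0,"x": 0,"y": 0.08,"z": 0,"fingers": -1},{"wx": 0,"wy": 0,"wz": 0,"x": 0,"y": 0.08,"z": 0,"fingers": -1},{"wx": 0,"wy": 0,"wz": 0,"x": 0,"y": 0.08,"z": 0,"fingers": -1},{"wx": 0,"wy": 0,"wz": 0,"x": 0,"y": 0.08,"z": 0,"fingers": -1},{"wx": 0,"wy": 0,"wz": 0,"x": 0,"y": 0,"z": 0,"fingers": -1},{"wx": 0,"wy": 0,"wz": 0,"x": 0,"y": 0,"z": 0,"fingers": -1},{"wx": 0,"wy": 0,"wz": 0,"x": 0,"y": 0,"z": 0,"fingers": -1}]'

```text
clock: 31.3
tool_pos: [0.4759, 0.0993, 0.062]
tcp_rot: [0.996, -0.091, 0.0, 0.0]
wrist_force: [-2.2, 0.9, 8.0]
width: 0.0238
```

```bash
python3 step.py -0.27 10|head -1
```

```text
t 31.30 th -0.2492 n 168 | t 31.35 th -0.2492 n 168 | d 0.0833 F [-2.2  0.9  8. ]
```

Call:
drive_tool --deltas '[{"wx": 0,"wy": 0,"wz": 0,"x": 0,"y": 0,"z": 0,"fingers": 1},{"wx": 0,"wy": 0,"wz": 0,"x": 0,"y": 0,"z": 0,"fingers": 1},{"wx": 0,"wy": 0,"wz": 0,"x": 0,"y": 0,"z": 0,"fingers": 1},{"wx": 0,"wy": 0,"wz": 0,"x": 0,"y": 0,"z": 0,"fingers": 1},{"wx": 0,"wy": 0,"wz": 0,"x": 0,"y": 0,"z": 0,"fingers": 1},{"wx": 0,"wy": 0,"wz": 0,"x": 0,"y": 0,"z": 0,"fingers": 1}]'

```text
clock: 32.15
tool_pos: [0.4759, 0.0996, 0.0613]
tcp_rot: [0.996, -0.091, 0.0, 0.0]
wrist_force: [0.1, -0.0, 0.3]
width: 0.0856
```

Call:
drive_tool --deltas '[{"wx": 0,"wy": 0,"wz": 0,"x": 0,"y": 0,"z": -0.2,"fingers": 1},{"wx": 0,"wy": 0,"wz": 0,"x": 0,"y": 0,"z": -0.4,"fingers": 1},{"wx": 0,"wy": 0,"wz": 0,"x": 0,"y": 0,"z": -0.5,"fingers": 1},{"wx": 0,"wy": 0,"wz": 0,"x": 0,"y": 0,"z": -0.5,"fingers": 1},{"wx": 0,"wy": 0,"wz": 0,"x": 0,"y": 0,"z": -0.5,"fingers": 1},{"wx": 0,"wy": 0,"wz": 0,"x": 0,"y": 0,"z": -0.3,"fingers": 1},{"wx": 0,"wy": 0,"wz": 0,"x": 0,"y": 0,"z": 0,"fingers": 1},{"wx": 0,"wy": 0,"wz": 0,"x": 0,"y": 0,"z": 0,"fingers": 1}]'

```text
clock: 33.15
tool_pos: [0.4753, 0.0993, 0.1806]
tcp_rot: [0.996, -0.091, -0.001, 0.0]
wrist_force: [-0.3, 0.3, -0.7]
width: 0.0855
```

```bash
python3 step.py -0.27 10|head -1; python3 -c "
from h import *
f=r.grab_frame('scene'); cv2.imwrite('pics/z4.png',cv2.resize(f['img'][150:300,230:420,::-1],None,fx=3.5,fy=3.5,interpolation=cv2.INTER_CUBIC))"
```

```text
t 33.15 th -0.2492 n 168 | t 33.20 th -0.2492 n 168 | d 0.0832 F [-0.3  0.3 -0.7]
```

View pics/z4.png

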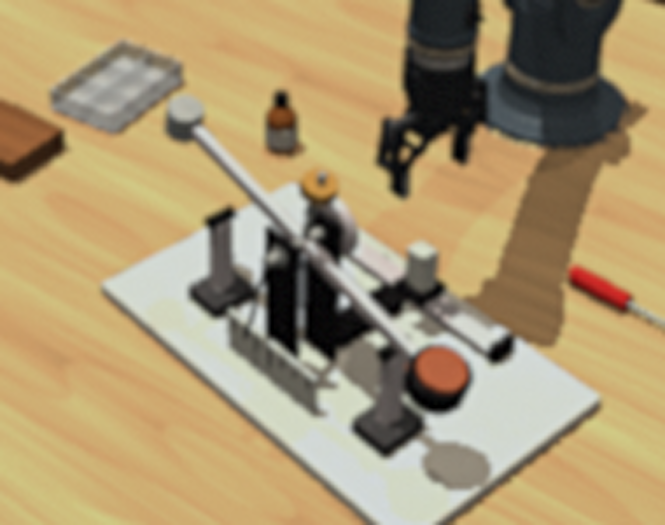

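The beam lies on the specimen-side stand, the slide is released mid-track with the block at about (422,262) in the crop, and the gripper is clear above it. I'm handing in.

```bash
python3 -c "
from rig import r
print(r.close_job())"
```

```text
the job is handed in; nothing more can be done
None
```

I weighed the specimen and handed in the job at about 33 s; the interface gives no verdict, so the result rests on my own camera measurements.

- **Lift and hold:** I gripped the slide block from above, across x, and raised the drive until the beam lifted off at about 0.122 m. The measured tilt stayed between -0.076 and +0.044 rad from 17.5 s to 25.7 s. That is about 8 s inside the ±0.08 rad limit, against the 6 s required. The balancing drive value d0 came out at about 0.105 m (estimates 0.105–0.106 at the end of the hold).
- **Lowering:** The beam first touched the stand at about 0.12 rad/s, well under the 0.5 limit. It rebounded to about -0.225 rad, so I moved the slide back and it settled. I then took the drive down to about 0.083 m so the beam rests firmly, opened the gripper and raised it clear.
- **Last checks:** Tilt read -0.249 rad, the same in both final frames. The gripper was open at 86 mm with wrist force near zero, and the last picture showed both stands and the nearby objects standing where they were. I did not check the mouse, the cup, the two small mounts or the wooden box individually in that picture.
- **Disagreement:** During the lift the fit to the full track was off by up to 5 mrad, so I switched to a short window of recent readings, which fitted to 1–2 mrad.

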